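# Unclip and pop the cover of a test unit

### The job

Take the cover off the test unit. With the wedge fork, slide the tines under each spring clip that is fitted until it is spread and pushed up onto the thick part of its stud, and only then, with the fork at the pry ledge, lever the cover's near lip up past its spring detents; do not pull clips or cover by hand while they are still snapped in. Finish with all the clips in the parts tray, the cover flat, upright, centred and square on the black mat (its length along the mat's), and the fork back on its pad, lying along it; leave the other things on the bench alone.

Things in the scene. Friction and masses are not known exactly. Their poses are not given: they have to be found in the camera images.
- unit: test unit, a grey base fixed to the bench, 124 (x) x 232 (y) mm, rim 40 mm high; posts 62 mm high at x -45, y +-128 mm hold the detent balls. Origin under its middle, +x away from the robot, z up. The cover lies on the rim, over a hollow 20 mm deep; three studs rise through it. Under the middle of the cover's near side the rim is cut down to the pry ledge (8 mm gap)
- ledge (a point): middle of the near top edge of the dark pry ledge, the natural fulcrum for levering: 32 mm above the bench, 110 mm to -x of the unit's origin. The ledge is flat, |y| < 45 mm, and runs 60 mm in +x from here, 10 mm under the cover; beyond it is the hollow, with stud feet of 21 mm diameter. Axes as the unit's
- cover_knob (a point): where to pinch the cover's black grip block, 24 (x) x 22 (y) x 42 mm high on top of the plate: pinch across y, clear of the plate. The cover is an aluminium plate 120 (x) x 224 (y) x 7 mm, 0.3 kg, with a 24 mm square hole for each stud. This point is 36 mm to +x of the plate's middle, 31 mm above its underside. Axes: x as the unit's while seated, y along the plate, z up
- cover_mid (a point): the middle of the cover plate, half-way through its thickness; axes as the cover's. Seated, it is over the unit's origin, 43.5 mm above the bench
- cover_lip (a point): middle of the lower edge of the cover's near (-x) side; seated, 40 mm above the bench. Sprung balls at both ends of the cover, 15 mm behind the lip, hold it down (about 10 N upward at the lip to free it); with the lip 7 mm or more up the cover's thin end tongues have jumped the balls, which then hold the lip about 6 mm up until the cover is lifted away
- fork_grip (a point): centre of the wedge fork's handle, a black block 60 (x) x 22 (y) x 46 mm high; pinch across y. x points to the tips. Underside flat, 23 mm below. From here along x: crossbar from 30 to 45 mm, then two steel tines at |y| 18.5 to 26 mm (37 mm free between), 18 mm thick up to x = 100, then tapering evenly to 2.5 mm at the tips, x = 152 mm. 0.3 kg
- fork_mid (a point): middle of the whole wedge fork (61 mm ahead of the handle's middle), 9 mm above its underside; axes as the fork's
- pad: grey tool pad, fixed, 210 (x) x 80 (y) x 3 mm, origin under its middle; the fork lies here at the start
- mat: black rubber mat, fixed, 260 (x) x 160 (y) x 3 mm, origin under its middle
- tray: grey open parts tray, fixed, 260 (x) x 150 (y) x 35 mm high outside, walls and floor 4 to 5 mm; origin under its middle
- stud0 (a point): foot of stud 0 (right, at y -74 mm of the unit): on its axis, level with the seated cover's top, 47 mm above the bench. Axes as the unit's. Above this point the stud is a neck of 12 mm diameter for 14 mm, widens to 18 mm diameter at 19 mm, and ends at 38 mm. Studs are 74 mm apart
- clip0_eye (a point): spring clip 0 (may be absent): axis of its eye, at its feet; at stud0 when seated. Steel, 60 g, from x = -40 (tail) to 22 mm. Its body is 8 to 14 mm above its feet, within |y| 12 mm (17 when spread), but for two ears at x = 0 +-6, |y| 12 to 28 mm, with rounded undersides 6 mm above the feet: a tine goes under each ear, from the tail side, while stud, feet and tail stay between the tines
- clip0_tab (a point): where to pinch clip 0's upright tail tab, across y: 14 (x) x 16 (y) mm, top 42 mm above the feet. This point is 33 mm above the feet, 33 mm to -x of the eye; axes as the clip's
- stud1 (a point): foot of stud 1 (middle of the unit): on its axis, level with the seated cover's top, 47 mm above the bench. Axes as the unit's. Like stud 0
- clip1_eye (a point): spring clip 1 (may be absent): axis of its eye, at its feet; at stud1 when seated. Like clip 0. To lift a clip takes about 7 N up, 5 to 12 N push on the fork: from about 1 to 6 mm up the stud spreads the sprung jaws; from 7 mm up they grip its thick part by friction (about 3 N) and the clip stays there until pulled up off the stud's end. The full 18 mm of tine under the ears lifts it 12 mm
- clip1_tab (a point): where to pinch clip 1's upright tail tab, across y: 14 (x) x 16 (y) mm, top 42 mm above the feet. This point is 33 mm above the feet, 33 mm to -x of the eye; axes as the clip's
- stud2 (a point): foot of stud 2 (left, at y +74 mm of the unit): on its axis, level with the seated cover's top, 47 mm above the bench. Axes as the unit's. Like stud 0
- clip2_eye (a point): spring clip 2 (may be absent): axis of its eye, at its feet; at stud2 when seated. Like clip 0. Seated, clips stand on the cover with the tail towards the robot, within 0.06 rad of the unit's x
- clip2_tab (a point): where to pinch clip 2's upright tail tab, across y: 14 (x) x 16 (y) mm, top 42 mm above the feet. This point is 33 mm above the feet, 33 mm to -x of the eye; axes as the clip's
- bushing: bystander: flanged brass bushing, 40 mm diameter, 34 mm high; leave it alone
- roller: bystander: plain steel roller standing on end, 34 mm diameter, 30 mm high; leave it alone
There are look-alikes about, which are no part of the job. Leave any blue look-alike of the part that bears clip0_eye alone. Of the things that look like the pad, the larger one is meant.

How it is judged:
By the outcome, as a careful person would: the job done as asked, in the order asked, and still so for the second after the job is handed in, with the robot touching nothing.
Of clip0, clip1, clip2 only 2 to 3 are there at a start; the rules pass over those that are not, and their reading is None.
At some moment in a run one of fork may be knocked a few centimetres aside while the robot is not near it.
Once in a run the grip may slacken for a moment while it holds something.
It also fails if it takes over 210 s, if anything falls off the work surface, if the arm or the gripper's body presses on something with over 40 N, if the wrist force passes 120 N, or if a joint passes its speed limit or range.

### The arm

A 6-joint arm with a two-finger parallel gripper is mounted at the origin on the work surface. World frame = base frame: x ahead of the robot, y to its left, z up, the work surface at z = 0. Lengths are in mm, angles in degrees, forces in N, time in s.
With the tool pointing down it reaches from about 350 to 850 mm from the base axis. Payload 8.1 kg.
Tool frame: the origin (TCP) lies midway between the tips of the shut fingers; the grasp point (between the pads) lies 19 mm behind it; z points along the fingers, y is the direction in which the jaws open and shut (so a half turn about z gives the same grasp; the last joint's range is limited). The gripper opens to 85 mm and grips with 20 to 120 N. Pads are 22 mm wide; open, the fingers measure 114 mm over their backs; the gripper's body (76 mm by 85 mm) begins 54 mm behind the grasp point. The pads swing forward as they close: fully open they stand 13 mm farther back than shut.
Start: joints at [-73.82, 7.471, 85.268, -0, 87.261, -4.893], TCP at [215.758, -559.869, 231.292] pointing down, gripper open.
Joint ranges: [-169.43, 169.43], [-51.17, 129.36], [1.28, 143.12], [-76.62, 256.62], [0, 156.53], [-152.29, 152.29]. Speed limits (degrees/s): [136.94, 136.94, 159.86, 180, 180, 180].

### API

Orientations are given as [roll, pitch, yaw] about the fixed x, y, z axes, in that order (R = Rz(yaw) Ry(pitch) Rx(roll)).
In Python, from bench import telemetry, snapshot, camera_params, job gives the robot as it stands. The module is installed in compiled form; this text tells all that it offers.
- The arm moves only by the shell command python3 -m jog 'ROWS' [FORCE]. ROWS is JSON, a list that holds one entry, the list of rows, each a list of 7 numbers: the shift along the tool's x, y, z in units of 50 mm (1.0 is 50 mm), then the turn, a rotation vector about the tool's x, y, z in units of 2 pi rad (1.0 is 2 pi rad), then the opening, from 0 (shut) to 1 (fully open). In form: [[[dx, dy, dz, rx, ry, rz, claw], ...]]. A call has 1 to 12 rows; each row shifts and turns the commanded pose from where the row before left it, along the tool's axes as they then stand; what a row does not reach is not made up. A row lasts 1/8 s, in which the tool goes at most 62.5 mm and 10.7 degrees, less where a joint would pass 70% of its speed; a pose out of reach is approached as far as the arm can. A call with a number of a shift or a turn outside -1 to 1 is refused whole. A call with a gripper value outside its range is refused whole. The fingers move at their own pace and stop on an object; FORCE is the grip in N (left out, the last holds). Time passes only in rows, so rows that do not move let the fingers close. It gives the time, the measured TCP pose, the force and the opening at its end, in the units of the state.
- telemetry.sense(): the state, without advancing time (a new reading comes with each control period).
- snapshot(name): name is "side" or "top" or "wrist"; returns (picture, depth): 384x512x3 uint8, red, green, blue; 384x512 float32, mm along the optical axis (not along the pixel's ray), 0 where there is no reading.
- camera_params(name): a dict with "K" (3x3 intrinsics, pixels), "extrinsics" (4x4, takes a point from camera to world coordinates). Camera axes: x right, y down, z forward; pixel columns grow to the right and rows downward; lengths in mm; the calibration is good to about 2 mm. A picture is of the moment at which its call begins: read the wrist's pose just before it. camera_params takes no time and is no camera call; for the wrist camera it gives the pose at the moment of the call.
- job.hand_in(): hands the job in, once; it reports no verdict.
The state is a dict: "time": time; "joint_pos": joint angles; "qd": joint speeds; "joint_efforts": joint torques, N m; "tool_pos": TCP position; "tcp_rot": TCP orientation; "ft_force": force on the tool from outside, world axes, zero at the start; "wrist_torque": the same for the moment, N m; "finger_gap": finger opening in mm.
Only numpy, scipy, OpenCV 4.12 (cv2) and the standard library are available. Lean on these libraries where they do the work, as an engineer would, in place of code of your own. Each camera call takes 0.05 s, during which the arm holds its last target. There are 200 camera calls.

## Working session

There is one attempt and no reset: what is moved stays moved. The work goes in short steps, Python scripts to look and compute and a shell command to move; the robot and the scene stay as the last step left them, time stands still between calls to the robot, and variables do not carry over. Pictures are saved under pics/ and viewed, about 12 in all and at most 16, crops included, and the job is handed in when it is done.

```bash
mkdir -p pics && cat > h.py <<'E'
import numpy as np, cv2
from bench import telemetry, snapshot, camera_params, job
def snap(n,f):
    P=camera_params(n); im,d=snapshot(n); cv2.imwrite('pics/'+f+'.png',im[:,:,::-1]); np.savez('pics/'+f+'.npz',im=im,d=d,K=P['K'],E=P['extrinsics']); return im,d,P
def load(f):
    z=np.load('pics/'+f+'.npz'); return z['im'],z['d'],{'K':z['K'],'extrinsics':z['E']}
def ray(P,u,v):
    K=np.array(P['K']);E=np.array(P['extrinsics'])
    r=E[:3,:3]@np.linalg.solve(K,[u,v,1.]); return E[:3,3],r
def onz(P,u,v,z):
    o,r=ray(P,u,v); return o+r*(z-o[2])/r[2]
def cloud(d,P):
    v,u=np.mgrid[:d.shape[0],:d.shape[1]];K=np.array(P['K']);E=np.array(P['extrinsics'])
    c=np.stack([(u-K[0,2])/K[0,0]*d,(v-K[1,2])/K[1,1]*d,d],-1)
    return c@E[:3,:3].T+E[:3,3]
def proj(P,p):
    K=np.array(P['K']);E=np.array(P['extrinsics']);c=E[:3,:3].T@(np.array(p)-E[:3,3]);q=K@c;return q[:2]/q[2]
E
python3 - <<'E'
from h import *
s=telemetry.sense();print(s)
a,_,P=snap('top','top0');b,_,Q=snap('side','side0')
print(P,Q)
cv2.imwrite('pics/top0b.png',cv2.resize(a[:,:,::-1],(800,600),interpolation=cv2.INTER_CUBIC))
cv2.imwrite('pics/side0b.png',cv2.resize(b[:,:,::-1],(800,600),interpolation=cv2.INTER_CUBIC))
E
```

```text
{'time': 0.0, 'joint_pos': array([-7.38203292e+01,  7.51405871e+00,  8.53296517e+01,  2.63220639e-04,
        8.72606384e+01, -4.89484522e+00]), 'qd': array([-0.03060889, -0.04433025,  0.01877878, -0.09247217,  0.02351223,
       -0.04917247]), 'joint_efforts': array([-1.04283235e-04, -5.69402969e+01, -5.00548446e+01, -1.68177021e-04,
        1.51888799e-02,  4.97166434e-05]), 'tool_pos': array([ 215.60184007, -559.34159934,  230.25179254]), 'tcp_rot': array([-1.79896054e+02, -9.16573191e-03,  2.10744949e+01]), 'ft_force': array([-1.00970598,  0.43348099, -0.13797628]), 'wrist_torque': array([ 0.02426771,  0.02598223, -0.01667093]), 'finger_gap': 85.5426488953853}
{'K': array([[428.80544904,   0.        , 250.40400119],
       [  0.        , 428.80544904, 193.00438319],
       [  0.        ,   0.        ,   1.        ]]), 'extrinsics': array([[ 4.26833910e-03, -9.89621052e-01,  1.43638280e-01,
         3.67106352e+02],
       [-9.99983029e-01, -3.65448721e-03,  4.53715531e-03,
        -3.54808736e+01],
       [-3.96514015e-03, -1.43655209e-01, -9.89619856e-01,
         1.22570907e+03],
       [ 0.00000000e+00,  0.00000000e+00,  0.00000000e+00,
         1.00000000e+00]])} {'K': array([[430.5374299 ,   0.        , 255.59827158],
       [  0.        , 430.5374299 , 189.83274755],
       [  0.        ,   0.        ,   1.        ]]), 'extrinsics': array([[-7.79951489e-01, -3.98474304e-01,  4.82590824e-01,
        -2.17521974e+01],
       [-6.25645924e-01,  5.15644632e-01, -5.85386873e-01,
         5.96286112e+02],
       [-1.55837410e-02, -7.58504345e-01, -6.51481623e-01,
         7.98667105e+02],
       [ 0.00000000e+00,  0.00000000e+00,  0.00000000e+00,
         1.00000000e+00]])}
```

View pics/top0b.png

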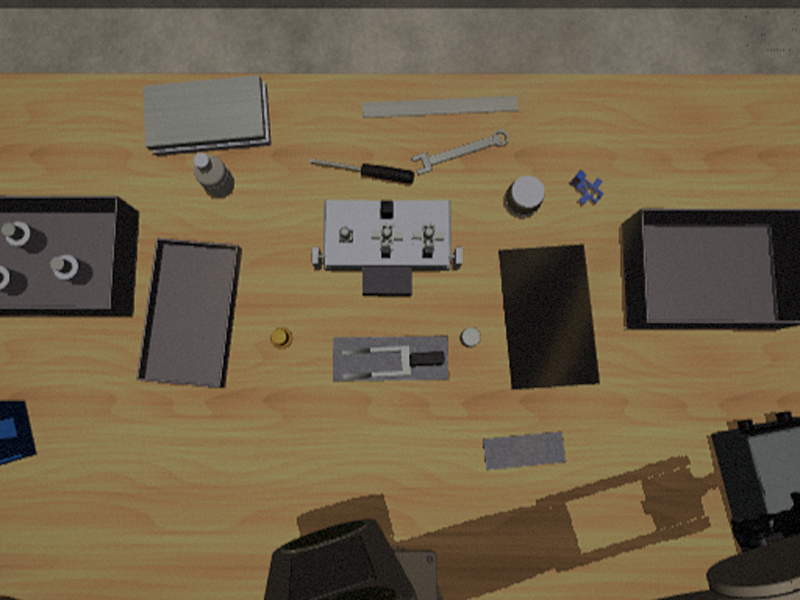

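View pics/side0b.png

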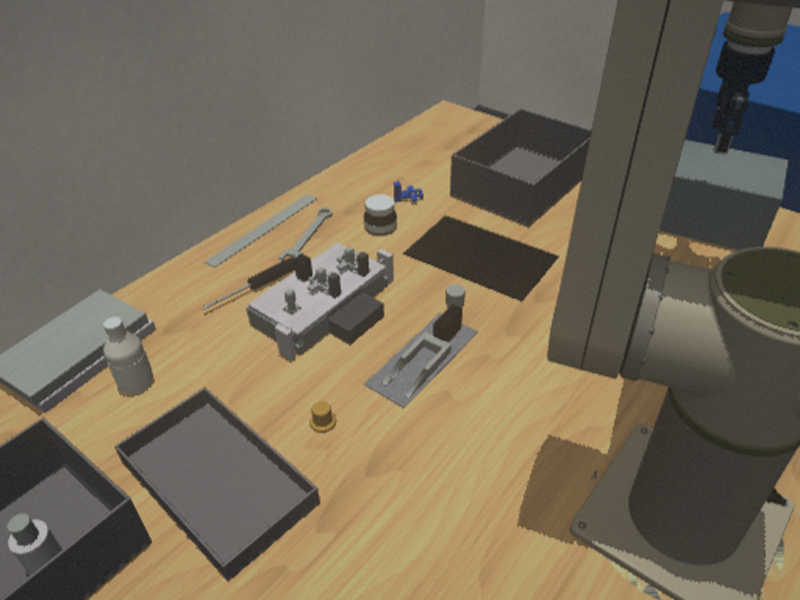

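The top view (800×600) shows:
- **Unit:** at (387,235), with clips at studs 1 (387,237) and 0 (429,237). Stud 2 (346,233) is bare.
- **Fork:** on the large pad at (391,358), with its handle at (428,358) and tips towards +y.

Candidates that could be confused:
- **Pad:** (391,358) large, (524,450) small. I choose the large one.
- **Tray:** (190,313) shallow; (70,255) and (710,270) are deep boxes. I choose the shallow one.
- **Clips:** steel at (387,237) and (429,237); the blue one at (587,188) is to be left alone.
- **Mat:** (549,316).

```bash
cat > m.py <<'E'
from h import *
im,d,P=load('top0'); C=cloud(d,P); s=1.5625
def rect(name,mask,box,z=None):
    x0,y0,x1,y1=[int(b/s) for b in box]; m=np.zeros(d.shape,np.uint8); m[y0:y1,x0:x1]=mask[y0:y1,x0:x1]
    cs,_=cv2.findContours(m,cv2.RETR_EXTERNAL,cv2.CHAIN_APPROX_NONE); c=max(cs,key=cv2.contourArea)[:,0]
    zz=z if z is not None else np.median(C[...,2][m>0])
    w=np.array([onz(P,u,v,zz)[:2] for u,v in c],np.float32)
    r=cv2.minAreaRect(w); print(name,'z',round(float(np.median(C[...,2][m>0])),1),np.round(r[0],1),np.round(r[1],1),round(r[2],2))
hsv=cv2.cvtColor(im,cv2.COLOR_RGB2HSV);V=hsv[...,2];S=hsv[...,1];Z=C[...,2]
rect('cover',((V>95)&(S<60)),(318,192,456,272),47)
rect('ledge',((V<95)&(S<70)),(355,268,420,300),32)
rect('pad',((S<70)),(320,325,458,392),3)
rect('mat',((V<60)),(490,235,612,395),3)
rect('tray',((S<70)),(130,230,250,395),35)
rect('handle',((V<45)),(405,345,452,372),46)
rect('bush',(S>120)&(Z>15),(262,320,300,355))
rect('roller',(S<70)&(V>90),(455,322,485,352),30)
for n,u,v,z in [('stud0',429,232,85),('stud1',386,232,85),('stud2',345.5,232,85),('knob',387,210,89)]: print(n,onz(P,u/s,v/s,z))
c=im[int(190/s):int(395/s),int(305/s):int(480/s)]
cv2.imwrite('pics/crop0.png',cv2.resize(c[:,:,::-1],None,fx=5,fy=4.5,interpolation=cv2.INTER_CUBIC)[:600,:800])
E
python3 m.py
```

```text
cover z 45.1 [664.  -21.4] [121.5 238.5] 0.18
ledge z 29.9 [579.  -20.2] [ 48.8 113.4] 0.2
pad z 2.2 [441.2 -27.7] [ 79.6 208.7] 0.24
mat z 1.5 [ 520.4 -316.7] [257.4 159.5] 4.28
tray z 2.5 [521.2 332.6] [156.  259.2] 85.34
handle z 47.3 [437.6 -91.3] [22.7 59. ] 3.59
bush z 32.0 [476.1 170.6] [25.5 25.2] 1.54
roller z 28.8 [ 479.5 -171.9] [31.7 31.2] 71.67
stud0 [655.68005876 -95.63954968  85.        ]
stud1 [655.43480229 -20.54539951  85.        ]
stud2 [655.20368778  50.21867954  85.        ]
knob [693.90751139 -22.13393005  89.        ]
```

View pics/crop0.png

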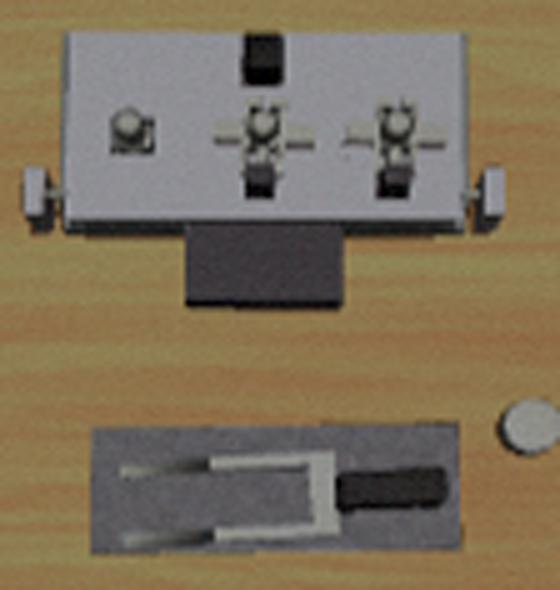

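Stud 2 is bare, clips 0 and 1 are fitted, and the fork is straight on the large pad. The crop confirms each choice. Moving above the fork handle.

```bash
cat > go.py <<'E'
# usage: go.py x y z roll pitch yaw -> total shift (units of 50mm, in the present tool axes) and rotvec (rev, tool axes)
import sys
from h import *
from scipy.spatial.transform import Rotation as R
def delta(t):
    s=telemetry.sense(); R0=R.from_euler('xyz',s['tcp_rot'],degrees=True); R1=R.from_euler('xyz',t[3:],degrees=True)
    print('t',round(s['time'],2),'pos',np.round(s['tool_pos'],1),'rot',np.round(s['tcp_rot'],2),'F',np.round(s['ft_force'],1),'T',np.round(s['wrist_torque'],2),'gap',round(s['finger_gap'],1),'q',np.round(s['joint_pos'],0))
    print('shift',np.round(R0.inv().apply(np.array(t[:3])-s['tool_pos'])/50,3),'after turn',np.round(R1.inv().apply(np.array(t[:3])-s['tool_pos'])/50,3),'turn',np.round((R0.inv()*R1).as_rotvec()/2/np.pi,4))
if len(sys.argv)>1: delta([float(a) for a in sys.argv[1:7]])
E
r="[0.63,-0.60,0.14,0,0,0,1]"; python3 -m jog "[[[0.3,-0.3,0.08,0,0,0,1],[0.63,-0.60,0.17,0,0,0,1],[0.63,-0.60,0.17,0,0,0,1],[0.63,-0.60,0.17,0,0,0,1],[0.63,-0.60,0.17,0,0,0,1],[0.63,-0.60,0.17,0,0,0,1],[0.63,-0.60,0.17,0,0,0,1],[0.63,-0.60,0.17,0,0,0,1],[0.63,-0.60,0.17,0,0,0,1],[0.63,-0.60,0.17,0,0,0,1],[0.63,-0.60,0.17,0,0,0,1],[0.63,-0.60,0.17,0,0,0,1]]]"
python3 -m jog "[[[0,0,0,0,0,-0.028,1],[0,0,0,0,0,-0.029,1],[0,0,0,0,0,-0.029,1],[0,0,0,0,0,-0.029,1],[0,0,0,0,0,-0.029,1],[0,0,0,0,0,-0.029,1],[0,0,0,0,0,-0.029,1],[0,0,0,0,0,0,1]]]"
python3 go.py 437.6 -91.3 125 180 0 93.6
```

```text
time: 1.6
tool_pos: [429.2, -106.5, 133.3]
tcp_rot: [-180.0, 0.0, 21.1]
ft_force: [0.8, -0.3, -0.0]
finger_gap: 85.3
time: 2.6
tool_pos: [428.8, -107.9, 133.5]
tcp_rot: [-180.0, -0.0, 93.7]
ft_force: [0.7, -0.2, 0.3]
finger_gap: 85.3
t 2.6 pos [ 428.8 -107.9  133.5] rot [-1.7997e+02 -2.0000e-02  9.3730e+01] F [ 0.7 -0.2  0.3] T [ 0.   -0.02  0.  ] gap 85.3 q [-21. -14. 116.   0.  78. -24.]
shift [0.319 0.198 0.169] after turn [0.32  0.197 0.169] turn [-0.0001 -0.      0.0004]
```

```bash
python3 -m jog "[[[0.32,0.20,0,0,0,0,1],[0,0,0,0,0,0,1],[0,0,0,0,0,0,1]]]" && python3 - <<'E'
from h import *
im,d,P=snap('wrist','w1')
C=cloud(d,P);hsv=cv2.cvtColor(im,cv2.COLOR_RGB2HSV)
cv2.imwrite('pics/w1b.png',cv2.resize(im[:,:,::-1],(768,576)))
print(telemetry.sense()['tool_pos'],P['extrinsics'])
m=((C[...,2]>40)&(C[...,2]<55)).astype(np.uint8)
cs,_=cv2.findContours(m,cv2.RETR_EXTERNAL,cv2.CHAIN_APPROX_NONE)
for c in cs:
    if cv2.contourArea(c)>200:
        w=np.array([C[v,u,:2] for u,v in c[:,0]],np.float32);print(cv2.boundingRect(c),cv2.minAreaRect(w))
E
```

```text
time: 2.98
tool_pos: [437.7, -91.5, 133.6]
tcp_rot: [-180.0, 0.0, 93.7]
ft_force: [-0.7, -0.4, -0.1]
finger_gap: 85.3
[437.71131243 -91.6023301  133.67914744] [[ 9.97848239e-01  6.24612995e-02  1.99368657e-02  4.32983616e+02]
 [ 6.55634672e-02 -9.47921709e-01 -3.11682314e-01 -1.30143232e+01]
 [-5.69494518e-04  3.12318778e-01 -9.49977187e-01  2.75453400e+02]
 [ 0.00000000e+00  0.00000000e+00  0.00000000e+00  1.00000000e+00]]
(244, 155, 26, 67) ((442.72174072265625, -91.90779113769531), (21.88473129272461, 58.98366165161133), 3.423647403717041)
(425, 0, 87, 268) ((615.7181396484375, -43.905364990234375), (75.98750305175781, 208.40826416015625), 17.242351531982422)
```

View pics/w1b.png

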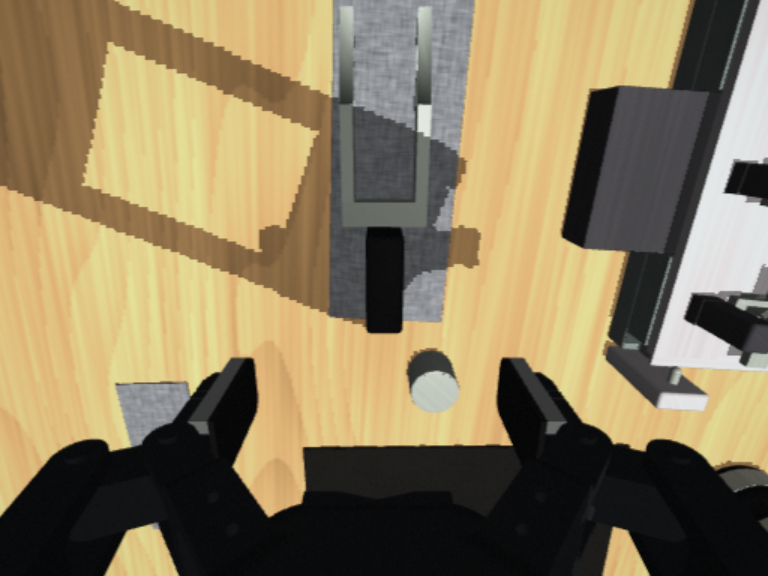

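The wrist view shows the handle at (385,280) between the open jaws, with the roller at (433,385) clear of both fingers. Going down and gripping.

```bash
python3 -m jog "[[[0,0.05,0.4,0,0,0,1],[0,0,0.5,0,0,0,1],[0,0,0.5,0,0,0,1],[0,0,0.5,0,0,0,1],[0,0,0.4,0,0,0,1],[0,0,0.2,0,0,0,1],[0,0,0,0,0,0,1]]]" 100 && python3 -m jog "[[[0,0,0,0,0,0,0],[0,0,0,0,0,0,0],[0,0,0,0,0,0,0],[0,0,0,0,0,0,0],[0,0,0,0,0,0,0],[0,0,0,0,0,0,0],[0,0,0,0,0,0,0],[0,0,0,0,0,0,0]]]" 100 && python3 -m jog "[[[0,0,-0.4,0,0,0,0],[0,0,-0.8,0,0,0,0],[0,0,-0.8,0,0,0,0],[0,0,-0.5,0,0,0,0],[0,0,0,0,0,0,0]]]" 100
```

```text
time: 3.9
tool_pos: [439.8, -91.2, 8.3]
tcp_rot: [-179.9, -0.0, 93.7]
ft_force: [0.5, 0.1, -0.2]
finger_gap: 85.7
time: 4.9
tool_pos: [441.2, -91.4, 9.5]
tcp_rot: [179.9, 0.0, 93.8]
ft_force: [-0.4, -0.5, 6.3]
finger_gap: 20.9
time: 5.52
tool_pos: [441.6, -91.6, 135.3]
tcp_rot: [179.8, 0.1, 93.8]
ft_force: [-0.5, -0.2, -3.9]
finger_gap: 20.7
```

```bash
python3 -m jog "[[[0,0,0,0,0,0.028,0],[0,0,0,0,0,0.029,0],[0,0,0,0,0,0.029,0],[0,0,0,0,0,0.029,0],[0,0,0,0,0,0.029,0],[0,0,0,0,0,0.029,0],[0,0,0,0,0,0.029,0],[0,0,0,0,0,0.029,0],[0,0,0,0,0,0.029,0],[0,0,0,0,0,0,0]]]" && python3 -m jog "[[[0.4,0.08,0.4,0,0,0,0],[0,0,0.2,0,0,0,0],[0,0,0,0,0,0,0]]]" && python3 go.py 462 -95.4 110 180 0 0.2 && python3 - <<'E'
from h import *
im,d,P=snap('wrist','w2')
cv2.imwrite('pics/w2b.png',cv2.resize(im[:,:,::-1],(768,576)))
E
```

```text
time: 6.78
tool_pos: [439.0, -90.7, 131.5]
tcp_rot: [-179.9, 0.2, 0.3]
ft_force: [-0.1, -0.0, -3.3]
finger_gap: 20.8
time: 7.15
tool_pos: [458.6, -94.5, 101.8]
tcp_rot: [-179.9, 0.2, 0.3]
ft_force: [0.1, -0.1, -2.6]
finger_gap: 21.1
t 7.15 pos [458.6 -94.5 101.8] rot [-179.92    0.24    0.33] F [ 0.1 -0.1 -2.6] T [-0.01  0.11 -0.05] gap 21.1 q [-18.  -7. 114.  -0.  74.  72.]
shift [ 0.066  0.017 -0.164] after turn [ 0.067  0.018 -0.163] turn [-0.0002  0.0007  0.0004]
```

View pics/w2b.png

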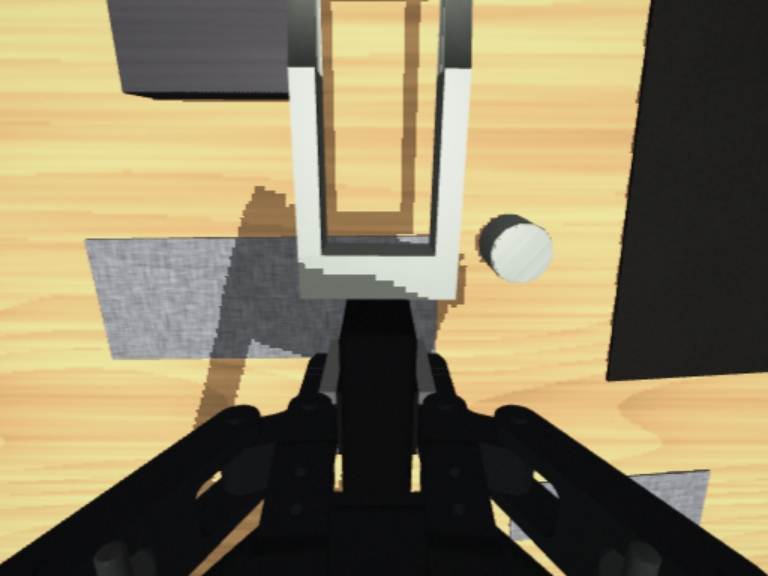

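```bash
python3 -m jog "[[[0,0,0.4,0,0,0,0],[0,0,0.4,0,0,0,0],[0,0,0,0,0,0,0],[0,0,0,0,0,0,0]]]" && python3 - <<'E'
from h import *
im,d,P=snap('top','t3'); im2,d2,P2=snap('side','s3')
x,y=proj(P,[640,-60,50]);print(x,y)
c=im[100:250,190:320]; c2=im2[90:290,130:380]
a=cv2.resize(c[:,:,::-1],(390*4//3,600),interpolation=cv2.INTER_CUBIC)
cv2.imwrite('pics/t3b.png',a)
cv2.imwrite('pics/s3b.png',cv2.resize(c2[:,:,::-1],(750,600),interpolation=cv2.INTER_CUBIC))
E
```

```text
time: 7.7
tool_pos: [461.0, -95.3, 64.9]
tcp_rot: [180.0, -0.1, 0.2]
ft_force: [1.1, 0.1, -2.6]
finger_gap: 20.9
261.22417965377895 156.9643104789677
```

View pics/t3b.png

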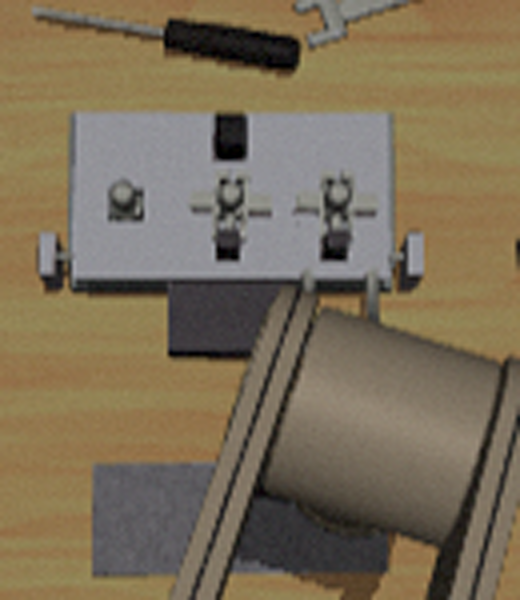

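View pics/s3b.png

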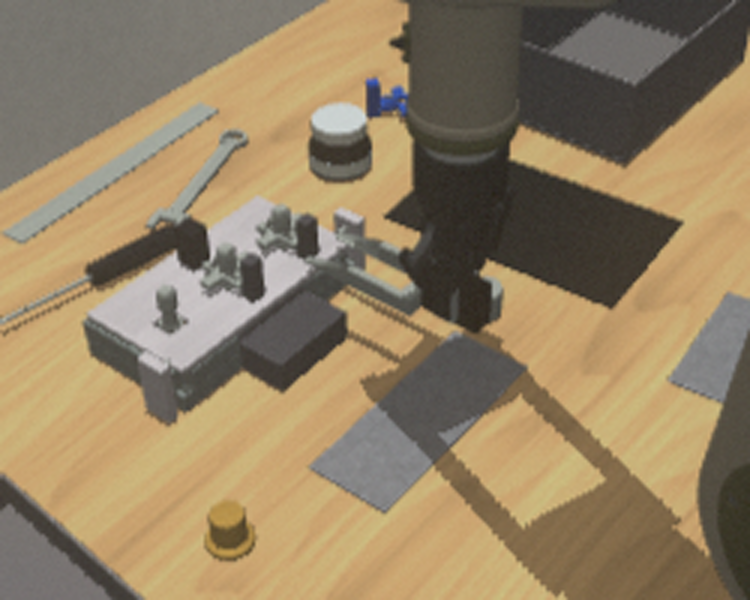

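Top: the tines come in at crop (307,275) and (372,275), and clip 0's ears are at (298..376,210). Side: the fork is level and just above the cover. I'll measure the lateral offset more finely from intensity profiles.

```bash
python3 - <<'E'
from h import *
im,d,P=load('t3'); g=im.astype(float).mean(2)
print('cols',list(range(258,292)))
for v in list(range(144,174)): print(v,g[v,258:292].astype(int))
C=cloud(d,P)
for v in (151,152,153,168,169,170): print(v,C[v,258:292,2].astype(int))
E
```

```text
cols [258, 259, 260, 261, 262, 263, 264, 265, 266, 267, 268, 269, 270, 271, 272, 273, 274, 275, 276, 277, 278, 279, 280, 281, 282, 283, 284, 285, 286, 287, 288, 289, 290, 291]
144 [149 150 148 148 147 149 149 149 145 150 149 146 132 113 101 123 134  93
 110 114 135 149 148 148 150 151 147 147 147 122 106 115 116 114]
145 [148 145 150 148 144 146 149 149 148 150 149 152 116  85  28  78 115  72
  53  93 128 152 148 149 149 148 150 149 147 126 103 120 118 120]
146 [150 148 148 148 146 148 146 149 147 149 150 145 108 104  62 113 125 118
  86  96 129 149 151 148 151 149 147 146 150 126 106 118 118 119]
147 [147 150 146 149 148 150 149 146 144 147 147 145 124  99  90 146 142 137
 122  77 131 146 151 147 149 148 148 149 146 122 102 117 118 117]
148 [149 148 147 147 145 147 142 142 138 143 142 143 139  65  91 143 142 140
 135  70 135 143 140 142 142 140 146 149 146 120 101 110 110 113]
149 [147 146 150 153 148 147 125 143 141 141 137 137 138  36  79 123 136 124
 101  71 143 138 139 138 138 135 144 152 150 119 103 111 112 111]
150 [147 146 148 148 147 152 126 141 142 142 141 138 143  40  43  
[... 3319 characters left out ...]
8  71 106  98  82  95  91  94 120  99  96  97]
151 [46 41 45 48 42 46 57 61 57 60 59 57 59 58 75 81 83 81 80 57 54 60 57 62
 60 57 58 43 42 44 37 -1 -1 -2]
152 [45 46 43 44 41 47 57 57 56 53 57 58 57 59 68 75 78 72 66 59 60 59 59 60
 55 62 58 44 42 46 41  1 -5  0]
153 [47 41 41 44 45 45 44 46 46 48 45 49 57 53 56 57 48 59 57 57 62 51 51 54
 51 58 45 45 49 46 37 -1 -1 -2]
168 [44 40 48 48 45 44 42 49 58 59 56 43 44 44 49 49 47 49 41 44 44 43 43 42
 58 58 59 48 47 44  0 -4 21 51]
169 [47 49 45 41 43 42 41 49 63 57 63 47 43 47 47 45 46 49 48 40 46 46 43 46
 59 65 56 39 48 45 -2  0 19 52]
170 [35 38 40 37 38 42 40 42 65 63 63 35 41 38 42 39 38 39 38 40 37 37 39 39
 63 58 57 15 22 15 -4 -4 14 37]
```

Relative to the fork, clip 0's eye is about 2.6 mm to +y and 48 mm ahead of the tips, and its tail is swung about 2–3° towards +y. I'll align the fork with a slight yaw and lower it to skim the cover.

```bash
python3 -m jog "[[[0,-0.158,0,0,0,0.0047,0],[0,0,0.1,0,0,0,0],[0,0,0.06,0,0,0,0],[0,0,0.04,0,0,0,0],[0,0,0,0,0,0,0],[0,0,0,0,0,0,0]]]" && python3 go.py 565 -90.4 54.5 180 0 -1.5
```

```text
time: 8.55
tool_pos: [460.5, -87.3, 53.8]
tcp_rot: [-180.0, 0.0, -1.5]
ft_force: [0.2, -0.4, -2.7]
finger_gap: 21.1
t 8.55 pos [460.5 -87.3  53.8] rot [-180.     0.    -1.5] F [ 0.2 -0.4 -2.7] T [0.01 0.07 0.04] gap 21.1 q [-17.  -3. 116.   0.  68.  74.]
shift [ 2.092  0.007 -0.014] after turn [ 2.092  0.007 -0.014] turn [-0.  0. -0.]
```

```bash
python3 -m jog "[[[0.2,0,0,0,0,0,0],[0.3,0,0,0,0,0,0],[0.3,0,0,0,0,0,0],[0,0,0,0,0,0,0],[0,0,0,0,0,0,0]]]" && python3 - <<'E'
from h import *
im,d,P=snap('top','t4'); im2,d2,P2=snap('side','s4')
a=cv2.resize(im[130:190,230:310,::-1],(400,300),interpolation=cv2.INTER_CUBIC)
b=cv2.resize(im2[130:210,180:290,::-1],(400,300),interpolation=cv2.INTER_CUBIC)
cv2.imwrite('pics/4b.png',np.hstack([a,b]))
C=cloud(d,P)
for v in (152,153,156,158,160,162,164): print(v,C[v,260:290,2].astype(int))
E
```

```text
time: 9.18
tool_pos: [500.3, -88.2, 53.6]
tcp_rot: [-180.0, 0.0, -1.5]
ft_force: [0.9, -0.2, -2.9]
finger_gap: 21.1
152 [43 40 43 44 57 60 58 63 60 59 58 58 68 75 74 74 67 55 58 56 56 55 57 57
 56 48 43 43 36 -4]
153 [43 44 41 41 47 41 43 45 47 49 57 56 57 54 45 57 61 62 59 54 57 58 54 53
 46 39 45 43 38  0]
156 [446 444 447 441 434  49  48  49  44  41  58  44  42  58  60  43  42  61
  45  44  46  51  51  45  48  45  43  43  35   0]
158 [452 450 452 448  45 436 436 435  44  42  63  61  88  87  87  87  90  57
  44  44  48  52  49  40  41  43  48  43  36  -1]
160 [455 455 454 427 445 449 442 445 441 442 441 442 438 435 436 427  86  39
  42  43  49  53  52  44  49  44  48  47  40  -1]
162 [460 459 447 398 450 450 449 450 448 446 448 446 447 446 446 442 445 442
 439 439 436 433 430  39  45  44  44  41  31  -1]
164 [462 461 419 454 457 451 452 454 450 451 454 452 450 453 450 451 448 448
 446 447 445 445 444 443 440 442 438 437 434 432]
```

View pics/4b.png

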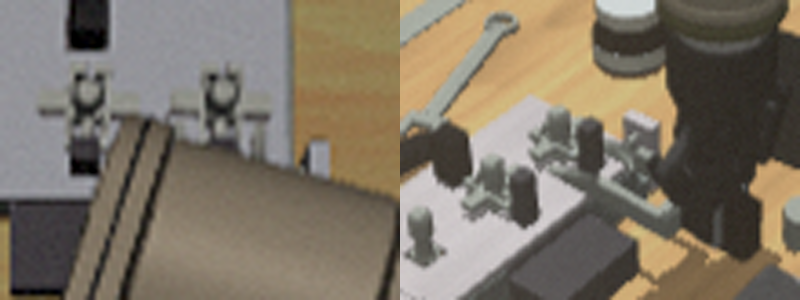

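Right tine at crop (262,140), just short of and in line with the ear; the side view shows the fork straddling the tab. Pushing in.

```bash
python3 -m jog "[[[0,0.016,0,0,0,0,0],[0.1,0,0,0,0,0,0],[0.1,0,0,0,0,0,0],[0.1,0,0,0,0,0,0],[0.1,0,0,0,0,0,0],[0.1,0,0,0,0,0,0],[0.1,0,0,0,0,0,0],[0,0,0,0,0,0,0]]]" 110 && python3 -m jog "[[[0.1,0,0,0,0,0,0],[0.1,0,0,0,0,0,0],[0.1,0,0,0,0,0,0],[0.1,0,0,0,0,0,0],[0.1,0,0,0,0,0,0],[0,0,0,0,0,0,0]]]" 110; python3 go.py 565 -90.4 53.5 180 0 -1.5
```

```text
time: 10.28
tool_pos: [530.8, -89.9, 53.9]
tcp_rot: [180.0, -0.0, -1.5]
ft_force: [2.8, -2.1, -1.7]
finger_gap: 20.7
time: 11.02
tool_pos: [554.8, -90.4, 53.4]
tcp_rot: [-180.0, 0.1, -1.5]
ft_force: [-1.8, -0.3, -2.5]
finger_gap: 21.1
t 11.03 pos [554.8 -90.4  53.4] rot [-1.7998e+02  1.1000e-01 -1.5000e+00] F [-1.8 -0.3 -2.5] T [0.08 0.33 0.07] gap 21.1 q [-14.  11. 101.  -0.  68.  77.]
shift [ 0.204 -0.005 -0.002] after turn [ 0.204 -0.005 -0.002] turn [-0.      0.0003 -0.    ]
```

```bash
python3 -m jog "[[[0.08,0,0,0,0,0,0],[0.08,0,0,0,0,0,0],[0.06,0,0,0,0,0,0],[0,0,0,0,0,0,0],[0,0,0,0,0,0,0]]]" 110; python3 - <<'E'
from h import *
im,d,P=snap('top','t5'); im2,d2,P2=snap('side','s5')
C=cloud(d,P)
for v in range(146,156): print(v,C[v,256:292,2].astype(int))
cv2.imwrite('pics/5b.png',cv2.resize(im2[130:210,180:290,::-1],(600,450),interpolation=cv2.INTER_CUBIC))
E
```

```text
time: 11.65
tool_pos: [567.0, -90.9, 54.1]
tcp_rot: [180.0, -0.1, -1.5]
ft_force: [-0.6, 0.1, -4.6]
finger_gap: 20.4
146 [478 473 450 460 461 463 463 463 462 463 464 463 462 463 465 461 462 462
 462 463 463 460 461 466 462 463 463 461 463 464 462 462 465 463 463 462]
147 [473 472 441 460 460 460 462 461 463 461 462 460 458 463 462 463 462 460
 464 464 462 461 463 462 464 461 462 462 463 463 462 462 463 463 462 465]
148 [475 465 431 462 460 459 462 462 462 461 460 461 464 461 461 462 464 464
 464 463 463 462 463 459 464 461 463 462 464 463 462 460 464 464 462 464]
149 [477 457 423 461 462 461 461 458 462 461 464 461 459 460 463 460 462 464
 462 461 462 464 461 465 461 461 463 462 462 462 465 462 463 462 460 463]
150 [478 445 458 459 459 459 459 460 460 457 460 460 461 463 459 461 462 458
 462 463 462 464 461 461 461 462 463 464 464 463 461 464 460 464 463 464]
151 [ 470  439  458  460  457  461  461  458  460  459  460  457  459  460
 1225  460 1225  460  463  459  460  462  462  464  459  461  461  462
  461  462  462  463  462  460  462  462]
152 [464 429 457 459 459 461 459 459 461 457 460 460 462 460 461 458 459 458
 457 461 461 459 460 462 462 461 462 459 461 463 460 459 463 460 461 462]
153 [456 420 457 456 459 456 458 458 456 459 459 459 461 458 461 460 461 458
 462 462 459 462 460 462 461 463 461 461 462 462 463 462 462 462 463 461]
154 [ 447  456  458  456  455  458  458  458  460  460  458  458  460  457
  457  458  459  460 1225  461  459  460  461  462  459  460  461  461
  458  463  461  461  462  459  462  463]
155 [437 454 455 455 455 458 456 455 456 459 457 457 456 459 457 460 459 457
 459 460 456 461 459 460 459 459 463 462 461 458 461 460 461 459 461 462]
```

View pics/5b.png

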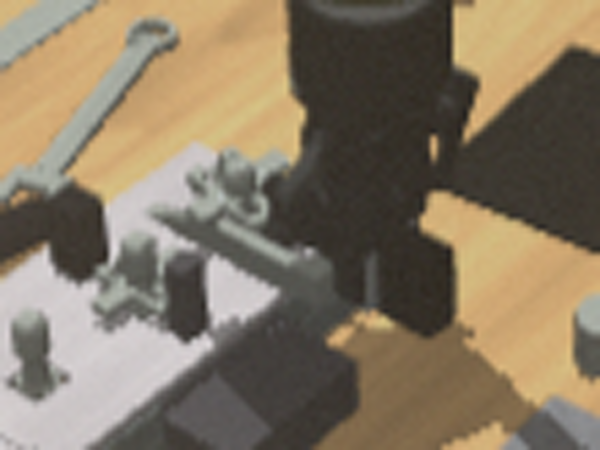

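Clip 0's ring is now high on its stud, with the full tine under its ears. Backing out and shifting to clip 1.

```bash
python3 -m jog "[[[-0.1,0,0,0,0,0,0],[-0.2,0,0,0,0,0,0],[-0.3,0,0,0,0,0,0],[-0.5,0,0,0,0,0,0],[-0.6,0,0,0,0,0,0],[-0.4,0,0,0,0,0,0],[0,0,-0.2,0,0,0,0],[0,-0.7,0,0,0,-0.004,0],[0,-0.7,0,0,0,0,0],[0,0,0,0,0,0,0],[0,0,0,0,0,0,0]]]" 110; python3 go.py 461 -20 64.9 180 0 0; python3 - <<'E'
from h import *
im,d,P=snap('top','t6'); im2,d2,P2=snap('side','s6')
C=cloud(d,P);g=im.astype(float).mean(2)
print('d')
for v in list(range(147,156))+list(range(158,172)): print(v,C[v,232:288,2].astype(int) if v<156 else C[v,232:262,2].astype(int))
print('g')
for v in list(range(145,173)): print(v,g[v,232:262].astype(int))
E
```

```text
time: 13.12
tool_pos: [463.2, -18.3, 64.5]
tcp_rot: [180.0, -0.1, -0.0]
ft_force: [-0.2, -0.5, -2.0]
finger_gap: 20.4
t 13.12 pos [463.2 -18.3  64.5] rot [ 1.7997e+02 -7.0000e-02 -1.0000e-02] F [-0.2 -0.5 -2. ] T [ 0.01  0.07 -0.02] gap 20.4 q [ -9.  -5. 116.  -0.  69.  81.]
shift [-0.043  0.035 -0.009] after turn [-0.043  0.035 -0.008] turn [ 0.0001 -0.0002 -0.    ]
d
147 [47 46 47 44 44 45 47 42 48 39 47 47 56 80 85 83 81 82 79 57 45 45 43 50
 41 41 48 46 38 44 47 71 71 73 71 72 75 75 72 69 81 81 84 83 85 84 76 73
 72 46 47 44 43 46 44 45]
148 [  50 1225   44   45   43   45   60   57   56   55   55   57   57   86
   82   80   79   82   84   61   46   45   45   45   43   47   47   47
   46   44   47   72   70   72   72   73   70   74   76   20   82   83
   83   83   85   83   72   69   70   72   73   73   67   73   46   42]
149 [  44   45   46   46   41   45   57   56   61   57   59   58   73   83
   81   80   84   82   82   58   62   56   60   61   57   60   46   42
   46   49   40   73   72 1225   72   74   73   75   19   80   82   89
   80   83   85   82   46   68   68   71   71 
[... 5328 characters left out ...]
3 146 152 146 152 151 152 149 149 151 149 148
 150 151 151 150 150 151 148 147 146 151 148 149]
168 [156 150 155 155 153 153 153 151 152 156 152 151 153 152 151 155 149 156
 149 151 153 154 151 155 154 154 155 157 153 153]
169 [109 113 115 112 110 111 111 114 112 114 112 113 113 112 110 111 109 113
 114 115 111 112 111 113 114 113 111 114 115 111]
170 [60 35 46 42 38 43 52 47 42 40 40 42 41 41 44 41 35 41 39 39 39 38 52 50
 47 43 39 45 44 36]
171 [ 73  58  57  58  61  79 106 109  71  61  61  60  59  59  59  63  59  64
  61  61  56  75 114 104  74  59  56  65  63  56]
172 [ 64  66  62  60  60  93 127 134  74  58  57  55  60  59  58  61  62  61
  55  60  61  88 138 125  78  59  59  62  61  58]
```

```bash
python3 - <<'E'
from h import *
im,d,P=load('t6'); im2,d2,P2=load('s6')
a=cv2.resize(im[130:220,215:305,::-1],(400,400),interpolation=cv2.INTER_CUBIC)
b=cv2.resize(im2[130:230,170:270,::-1],(400,400),interpolation=cv2.INTER_CUBIC)
cv2.imwrite('pics/6b.png',np.hstack([a,b]))
C=cloud(d,P)
for v in range(171,186,2): print(v,C[v,232:262,2].astype(int))
E
```

```text
171 [29 30 28 30 32 29 28 31 30 29 27 30 31 29 31 30 33 34 29 29 31 32 27 26
 26 30 31 33 31 29]
173 [30 30 32 28 29 30 62 65 34 36 24 30 35 31 29 35 28 31 29 29 32 30 65 64
 35 31 30 33 33 34]
175 [29 32 30 32 28 64 68 66 34 33 26 27 32 31 29 35 26 30 32 31 30 31 69 67
 33 30 31 31 32 34]
177 [26 30 31 32 35 68 66 66 31 30 30 32 29 28 34 28 35 27 25 31 27 30 69 68
 30 28 34 32 26 32]
179 [440 436  30  26  30  72  69  71  32  26  28  34  30  30  31  25  28  27
  34  26  30  30  71  68  28  26  31  31  32  27]
181 [455 453 452 450 452 450 447 450 448 444 443 444 442 440 434  29  28  33
  32  32  24  33  67  72  32  27  29  32  28  27]
183 [458 458 459 458 456 455 456 456 457 454 454 454 452 455 452 450 454 451
 450 449 447 446 445 444 444 442 442 439  32  32]
185 [464 462 462 464 460 462 460 461 459 459 462 458 458 459 458 458 458 457
 457 456 456 456 455 456 455 453 454 450 450 452]
```

View pics/6b.png

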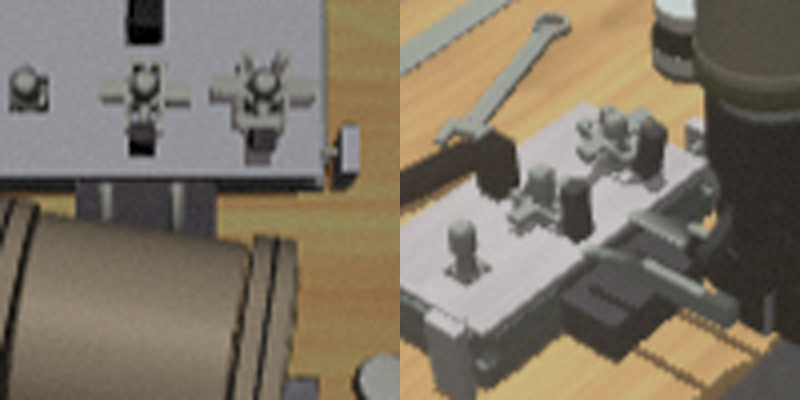

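```bash
python3 - <<'E'
from h import *
im,d,P=load('t6'); C=cloud(d,P)
for cols in ([238,239],[254,255]):
    p=np.concatenate([C[172:180 if cols[0]<250 else 182,c] for c in cols]); p=p[(p[:,2]>50)&(p[:,2]<80)]
    f=np.polyfit(p[:,0],p[:,2],1);print(f, 'tip z',np.polyval(f,p[:,0].max()),p[:,0].min(),p[:,0].max(),p[:,1].mean())
im,d,P=load('t3'); C=cloud(d,P)
p=np.concatenate([C[168:175,c] for c in [266,267,282,283]]);p=p[(p[:,2]>50)&(p[:,2]<80)];print(np.polyfit(p[:,0],p[:,2],1),p[:,0].min(),p[:,0].max())
for f in('w2',):
    im,d,P=load(f);C=cloud(d,P)
# present wrist view: crossbar/tine tops
im,d,P=snap('wrist','w7');C=cloud(d,P)
for im_ in ('w2','w7'):
    _,d,P=load(im_);C=cloud(d,P)
    T=telemetry.sense()['tool_pos']
    # steel: rows of native image; top of tines along cols
    for u in (203,304):
        q=C[20:190:12,u]; print(im_,u,np.round(q[:,0]),np.round(q[:,2]))
cv2.imwrite('pics/w7b.png',cv2.resize(load('w7')[0][:,:,::-1],(768,576)))
E
```

```text
[ -0.29958732 241.79396423] tip z 63.733132832594464 573.1561501981871 594.3536877881022 2.743185167729476
[ -0.22849031 200.2834246 ] tip z 64.52342289516884 567.5594311726952 594.1608639628157 -41.21635010551619
[ -0.39507233 299.27084747] 588.2377691721342 606.952582490071
w2 203 [569. 564. 559. 555. 550. 545. 540. 535. 529. 524. 518. 513. 507. 501.
 495.] [109. 110. 112. 112. 113. 112. 113. 111. 112. 112. 112. 113. 113. 112.
 112.]
w2 304 [569. 564. 560. 555. 550. 545. 540. 535. 530. 524. 519. 513. 507. 501.
 495.] [109. 109. 111. 111. 112. 113. 111. 113. 112. 112. 112. 112. 111. 111.
 112.]
w7 203 [573. 568. 564. 559. 554. 549. 544. 539. 534. 529. 523. 518. 512. 507.
 500.] [72. 74. 74. 77. 78. 79. 79. 80. 79. 79. 79. 80. 79. 80. 79.]
w7 304 [573. 568. 563. 559. 554. 549. 544. 539. 534. 529. 523. 518. 512. 506.
 501.] [72. 74. 76. 77. 77. 79. 80. 78. 79. 80. 79. 78. 79. 79. 80.]
```

View pics/w7b.png

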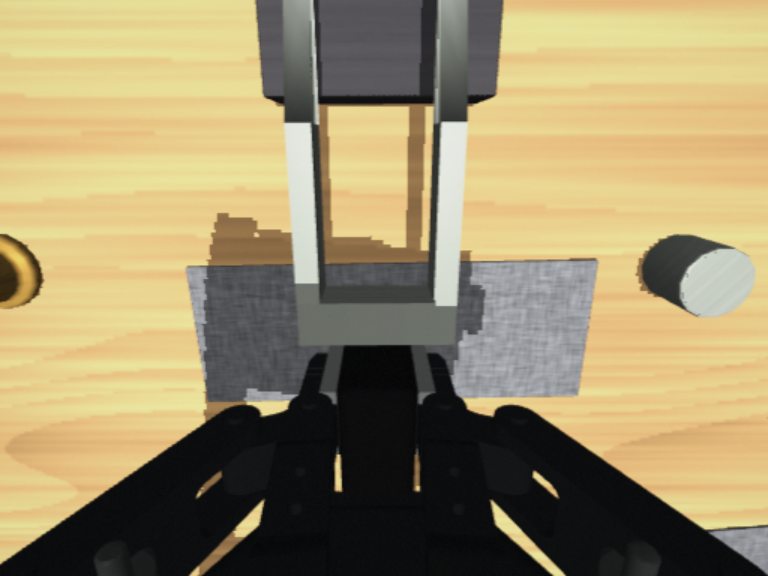

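The view confirms the fork is level, but it slid back about 13 mm and about 4 mm up in the grip. I'll allow for that. Clip 0 stays raised (ears at z 72). Aligning to clip 1 and lowering.

```bash
python3 -m jog "[[[0,-0.078,0,0,0,0.0056,0],[0.2,0,0,0,0,0,0],[0,0,0.13,0,0,0,0],[0,0,0.07,0,0,0,0],[0,0,0.05,0,0,0,0],[0,0,0,0,0,0,0],[0,0,0,0,0,0,0]]]" 120 && python3 -m jog "[[[0.2,0,0,0,0,0,0],[0.3,0,0,0,0,0,0],[0.2,0,0,0,0,0,0],[0,0,0,0,0,0,0],[0,0,0,0,0,0,0]]]" 120; python3 - <<'E'
from h import *
im,d,P=snap('top','t8'); C=cloud(d,P); g=im.astype(float).mean(2)
for v in range(150,166): print(v,C[v,232:262,2].astype(int))
for v in range(154,162,2): print(v,g[v,232:262].astype(int))
E
```

```text
time: 14.15
tool_pos: [472.4, -14.5, 51.4]
tcp_rot: [180.0, -0.0, -2.1]
ft_force: [0.8, 0.2, -2.7]
finger_gap: 21.0
time: 14.78
tool_pos: [506.9, -15.7, 51.0]
tcp_rot: [-180.0, 0.0, -2.1]
ft_force: [-0.5, -1.3, -2.6]
finger_gap: 21.1
150 [44 37 49 42 45 40 55 59 57 56 52 59 56 85 84 81 82 82 77 57 58 58 56 58
 58 58 45 45 46 48]
151 [46 44 43 48 46 45 64 58 57 58 61 59 57 72 76 86 80 79 69 60 55 55 60 61
 56 55 47 46 44 43]
152 [44 48 43 44 45 44 57 62 58 61 55 57 61 59 67 71 66 70 53 57 56 58 58 58
 59 55 49 47 43 43]
153 [47 41 41 47 42 46 45 42 48 47 44 59 56 56 62 50 59 59 58 56 55 56 57 54
 56 59 44 45 46 43]
154 [45 49 47 44 45 46 45 41 48 44 44 60 56 47 44 59 58 53 44 59 47 46 48 49
 45 45 40 45 48 45]
155 [43 46 40 42 46 43 42 44 44 44 44 59 62 36 57 56 58 39 27 58 44 44 45 43
 46 46 48 45 40 46]
156 [44 38 44 48 40 42 48 46 45 45 44 58 42 42 56 61 53 45 48 60 47 44 46 43
 44 42 45 48 45 44]
157 [41 44 46 44 45 46 42 49 46 40 43 55 46 47 59 59 62 43 59 59 44 43 42 46
 41 42 44 45 43 45]
158 [430 430 430 428  45  46  43  48  47  46  45  57  84  87  88  81  89  90
  56  61  42 
[... 733 characters left out ...]
449 447 448 446
 447 447 446 448 444 445 445 445 445 443 443 443]
165 [454 452 452 451 452 451 451 452 450 451 450 449 451 452 449 449 448 449
 449 450 448 450 447 448 445 445 447 445 445 447]
154 [150 148 150 147 151 150 152 152 153 151 152 129  77  36  92 138 107  42
  86 133 124 123 129 125 125 126 151 148 151 150]
156 [152 151 153 155 152 152 145 134 142 129 149 138 122 140 112 131  96 141
 120 138 152 150 151 152 147 152 151 150 147 153]
158 [ 68  76  76  90  87 105  74  95 105 127 126 126  63  51  51  54  51  66
 153 153 154 148 116 127 116 137 149 149 149 148]
160 [ 88  90  88  83  84  81  83  79  81  82  77  81  76  73  81  72  69  65
  53  63 101  99  88  96  95 118 130 143 141 154]
```

```bash
python3 -m jog "[[[0.1,0.01,0,0,0,0,0],[0.15,0,0,0,0,0,0],[0.1,0,0,0,0,0,0],[0.1,0,0,0,0,0,0],[0.1,0,0,0,0,0,0],[0.1,0,0,0,0,0,0],[0.1,0,0,0,0,0,0],[0.1,0,0,0,0,0,0],[0,0,0,0,0,0,0]]]" 120 && python3 -m jog "[[[0.1,0,0,0,0,0,0],[0.1,0,0,0,0,0,0],[0.1,0,0,0,0,0,0],[0.1,0,0,0,0,0,0],[0.1,0,0,0,0,0,0],[0.1,0,0,0,0,0,0],[0.1,0,0,0,0,0,0],[0,0,0,0,0,0,0]]]" 120; python3 - <<'E'
from h import *
im2,d2,P2=snap('side','s9');im,d,P=snap('wrist','w9');C=cloud(d,P)
for u in (203,304):
        q=C[0:230:12,u]; print(u,np.round(q[:,0]),np.round(q[:,2]))
cv2.imwrite('pics/9b.png',np.hstack([cv2.resize(im2[130:210,150:260,::-1],(400,300)),cv2.resize(im[:,:,::-1],(400,300))]))
E
```

```text
time: 15.95
tool_pos: [550.1, -17.9, 51.2]
tcp_rot: [180.0, -0.0, -2.1]
ft_force: [0.6, -0.0, -5.4]
finger_gap: 20.5
time: 16.95
tool_pos: [585.8, -19.1, 51.6]
tcp_rot: [-180.0, -0.1, -2.1]
ft_force: [0.3, 0.9, -5.4]
finger_gap: 20.3
203 [705. 700. 695. 690. 683. 679. 676. 671. 666. 661. 657. 651. 646. 641.
 635. 630. 625. 618. 612. 606.] [56. 57. 60. 61. 81. 81. 67. 68. 78. 76. 76. 71. 72. 71. 73. 72. 75. 73.
 73. 74.]
304 [703. 699. 694. 689. 684. 679. 674. 669. 665. 660. 655. 649. 644. 639.
 634. 628. 622. 616. 611. 604.] [55. 57. 59. 61. 63. 65. 67. 70. 78. 78. 76. 69. 71. 70. 72. 73. 72. 72.
 73. 73.]
```

View pics/9b.png

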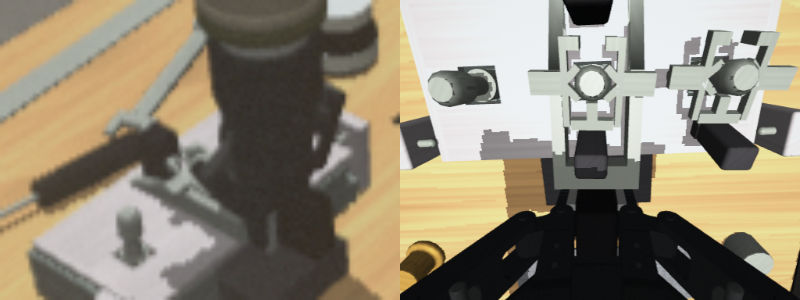

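Clip 1 is now up as well; the wrist inset shows its ears over the full tines and clip 0 still up on its stud. Retracting and getting ready for the ledge.

```bash
python3 -m jog "[[[-0.1,0,0,0,0,0,0],[-0.2,0,0,0,0,0,0],[-0.3,0,0,0,0,0,0],[-0.5,0,0,0,0,0,0],[-0.6,0,0,0,0,0,0],[-0.6,0,0,0,0,0,0],[-0.5,0,0,0,0,0,0],[0,0,0,0,0,-0.0056,0],[0,0,0,0,0,0,0],[0,0,0,0,0,0,0]]]" 120;python3 go.py 446 -21.3 45 180 0 0.1; python3 - <<'E'
from h import *
im,d,P=snap('top','t10'); C=cloud(d,P)
print('ears', C[148:151,239:243,2].mean(),C[148:151,253:257,2].mean(),C[148:151,264:268,2].mean(),C[149:151,280:284,2].mean())
for v in range(166,184,2): print(v,C[v,232:262,2].astype(int))
g=im.astype(float).mean(2)
for v in range(170,182): print(v,g[v,232:262].astype(int))
im,d,P=snap('wrist','w10');C=cloud(d,P); g=im.astype(float).mean(2)
for u in (203,304):
        q=C[0:230:8,u]; print(u,np.round(q[:,0]),np.round(q[:,2]),g[0:230:8,u].astype(int))
E
```

```text
time: 18.3
tool_pos: [445.8, -14.1, 51.8]
tcp_rot: [180.0, -0.1, -0.1]
ft_force: [-0.3, -0.1, -3.1]
finger_gap: 20.6
t 18.3 pos [445.8 -14.1  51.8] rot [ 1.7999e+02 -7.0000e-02 -8.0000e-02] F [-0.3 -0.1 -3.1] T [ 0.01  0.02 -0.07] gap 20.6 q [ -8.  -7. 119.  -0.  68.  82.]
shift [0.005 0.143 0.135] after turn [0.004 0.143 0.135] turn [ 0.     -0.0002 -0.0005]
ears 77.34390532985105 172.2778385820468 71.32315002886043 71.5934138854108
166 [42 43 43 43 44 38 43 47 46 46 41 44 48 44 46 45 44 40 44 46 46 51 44 41
 44 44 43 43 41 43]
168 [45 45 45 44 41 47 47 44 42 47 45 44 47 49 41 43 44 46 46 41 46 46 43 45
 46 44 43 46 50 48]
170 [30 28 32 31 29 29 31 23 28 29 29 29 28 29 27 32 35 36 36 34 37 34 36 37
 36 36 38 41 35 38]
172 [29 30 28 26 33 29 24 24 31 25 31 34 34 30 26 34 27 28 27 28 30 28 30 29
 33 24 32 28 31 31]
174 [26 29 33 32 30 31 30 33 28 34 35 31 32 27 31 31 32 28 29 34 31 32 27 27
 30 29 30 32 25 32]
176 [31 29 33 28 28 24 27 29 29 30 31 34 28 28 27 28 31 34 33 24 31 29 29 33
 35 26 30 34 32 30]
178 [28 30 34 28 31 31 25 30 30 29 30 31 28 29 29 30 27 28 29 31 26 29 33 27
 30
[... 1577 characters left out ...]
515. 512. 509. 505. 502. 498. 494. 491. 487. 483. 479. 476. 472.
 468.] [54. 56. 56. 57. 59. 59. 62. 63. 65. 66. 66. 68. 69. 68. 68. 69. 71. 71.
 69. 71. 71. 71. 71. 71. 72. 72. 73. 73. 74.] [170 160 147 135 122 114 103  92  81  69  58  49 230 230 231 232 231 230
 229 229 228 227 226 225 223 114 113 110 109]
304 [565. 562. 558. 555. 552. 548. 545. 541. 538. 535. 532. 528. 525. 522.
 519. 515. 512. 508. 505. 502. 498. 494. 491. 487. 483. 479. 475. 471.
 467.] [53. 54. 56. 57. 57. 59. 60. 63. 63. 65. 65. 67. 68. 69. 68. 69. 70. 69.
 71. 71. 71. 71. 72. 71. 71. 72. 73. 72. 72.] [163 152 141 133 126 115 101  91  82  71  61  50 229 230 231 231 231 231
 231 231 230 229 228 227 226 224 169 113 112]
```

Both clips hold their height (ears about 71 and 77). The fork has settled nose-down about 4° in the grip and another 6 mm back. I'll level it by tilting the tool, centre it on the unit and re-measure.

```bash
python3 -m jog "[[[0,0.13,0,0,0.011,0,0],[0,0,0,0,0,0,0],[0,0,0,0,0,0,0],[0,0,0,0,0,0,0]]]" 120; cat > fk.py <<'E'
from h import *
import sys
s=telemetry.sense();im,d,P=snap('wrist',sys.argv[1]);C=cloud(d,P);g=im.astype(float).mean(2);C[...,2]+=1
print(np.round(s['tool_pos'],1),np.round(s['tcp_rot'],2))
for u in (203,304):
    q=C[:230,u]; st=int(np.argmax(np.diff(g[:,u])>100)) if (np.diff(g[:,u])>100).any() else 0
    r=q[st+3:225]; r=r[r[:,0]<q[st,0]]; f=np.polyfit(r[:,0],r[:,2],1)
    print(u,'taper start x',q[st,0].round(1),'y',q[st,1].round(1),'slope deg',np.degrees(np.arctan(f[0])).round(2),'underside at TCPx',(np.polyval(f,s['tool_pos'][0])-18).round(1),'at taper',(np.polyval(f,q[st,0])-18).round(1))
E
python3 fk.py w11; python3 - <<'E'
from h import *
im,d,P=snap('top','t11'); C=cloud(d,P)
g=im.astype(float).mean(2)
for v in range(177,184): print(v,g[v,232:262].astype(int))
E
```

```text
time: 18.9
tool_pos: [445.2, -20.4, 51.5]
tcp_rot: [-180.0, -3.9, -0.1]
ft_force: [-0.1, -0.3, -2.5]
finger_gap: 20.4
[445.2 -20.4  51.5] [-1.80e+02 -3.94e+00 -6.00e-02]
203 taper start x 526.3 y -1.7 slope deg -1.26 underside at TCPx 58.1 at taper 56.3
304 taper start x 526.8 y -44.6 slope deg -1.06 underside at TCPx 57.9 at taper 56.4
177 [62 59 55 63 60 58 55 58 61 57 56 56 62 58 60 58 62 54 58 57 60 60 57 57
 59 59 61 54 56 58]
178 [61 58 57 58 60 56 58 55 57 56 56 56 60 58 58 59 56 57 54 56 59 58 51 55
 58 58 60 62 62 62]
179 [65 61 61 59 56 62 60 79 81 63 56 56 60 60 59 58 56 60 62 59 63 54 72 78
 75 56 51 59 57 62]
180 [ 62  63  62  60  61  60  81 111 116  46  57  59  61  59  57  61  62  64
  61  63  57  55  93 116 107  57  54  61  56  62]
181 [ 63  57  62  62  57  57  81 122 135  36  54  56  59  57  63  56  61  59
  60  58  63  63  94 132 118  67  59  60  59  59]
182 [ 62  60  62  58  58  65  79 118 123  38  59  63  62  57  57  60  61  57
  65  61  61  60  80 124 110  65  61  61  55  60]
183 [ 63  61  61  60  63  63  81 110 120  37  63  58  59  62  59  63  60  57
  60  61  61  66  76 117 108  66  57  58  63  65]
```

```bash
python3 -m jog "[[[0,0.016,0,0,0.003,0,0],[0,0,0.2,0,0,0,0],[0,0,0.17,0,0,0,0],[0,0,0.1,0,0,0,0],[0,0,0,0,0,0,0],[0,0,0,0,0,0,0],[0,0,0,0,0,0,0]]]" 120; python3 fk.py w12
```

```text
time: 19.88
tool_pos: [447.2, -21.4, 28.2]
tcp_rot: [180.0, -5.1, -0.1]
ft_force: [-0.2, 0.2, -3.1]
finger_gap: 20.3
[447.2 -21.4  28.2] [ 1.7999e+02 -5.0800e+00 -6.0000e-02]
203 taper start x 528.0 y -2.4 slope deg 0.11 underside at TCPx 34.5 at taper 34.7
304 taper start x 528.4 y -45.6 slope deg -0.0 underside at TCPx 34.7 at taper 34.7
```

```bash
python3 -m jog "[[[0,0,0.03,0,0,0,0],[0.1,0,0.009,0,0,0,0],[0.15,0,0.013,0,0,0,0],[0.15,0,0.013,0,0,0,0],[0.15,0,0.013,0,0,0,0],[0.12,0,0.010,0,0,0,0],[0,0,0,0,0,0,0],[0,0,0,0,0,0,0]]]" 120; python3 fk.py w13; python3 go.py 481 -21.4 26.5 180 -5 0; python3 - <<'E'
from h import *
im2,d2,P2=snap('side','s13')
cv2.imwrite('pics/13b.png',cv2.resize(im2[130:230,150:275,::-1],(750,600),interpolation=cv2.INTER_CUBIC))
E
```

```text
time: 20.92
tool_pos: [480.4, -21.3, 26.3]
tcp_rot: [-180.0, -5.0, -0.1]
ft_force: [-0.1, 0.2, -2.4]
finger_gap: 20.9
[480.4 -21.3  26.3] [-1.7999e+02 -5.0100e+00 -6.0000e-02]
203 taper start x 561.1 y -2.4 slope deg 2.93 underside at TCPx 31.1 at taper 35.2
304 taper start x 561.5 y -45.4 slope deg -0.52 underside at TCPx 33.1 at taper 32.4
t 20.98 pos [480.3 -21.3  26.3] rot [-1.80e+02 -5.01e+00 -6.00e-02] F [-0.1 -0.  -3. ] T [-0.01  0.12  0.  ] gap 20.4 q [ -9.  -4. 120.   1.  59.  80.]
shift [ 0.014  0.002 -0.004] after turn [ 0.014  0.002 -0.004] turn [ 0.     -0.     -0.0002]
```

View pics/13b.png

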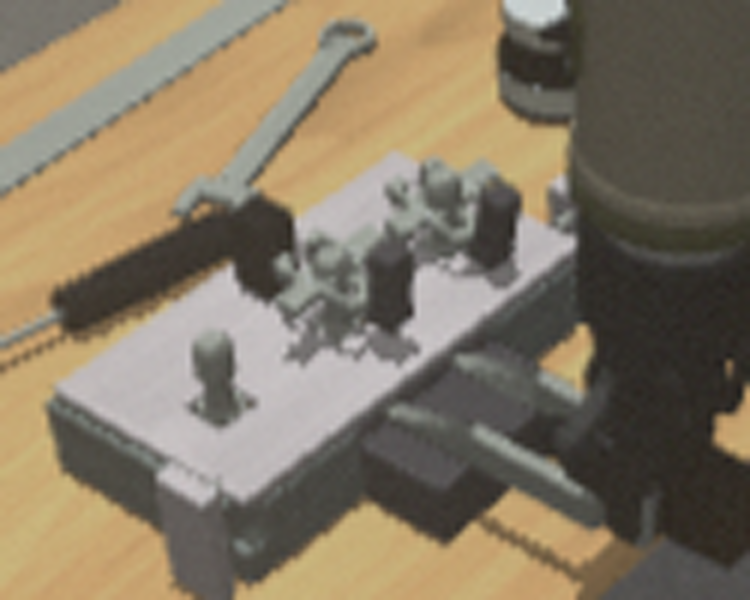

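```bash
python3 - <<'E'
from h import *
im,d,P=load('s13')
f=lambda p:(np.round((proj(P,p)-[150,130])*6,0))
for ox,oy in ((0,0),(3,-1.8)):
  print('lip bottom at left tine',f([601+ox,-21.3+22+oy,40]),'ledge near',f([551+ox,1+oy,32]),'stud1',f([661+ox,-21.3+oy,85]), 'taper start top',f([561+ox,1+oy,51]),'tip13 in',f([614+ox,1+oy,35]))
# sanity: stereo: taper start of left tine seen at (478,430) in the crop; lip at left tine
o,r=ray(P,150+478/6,130+430/6); print('taper start at z51', onz(P,150+478/6,130+430/6,51))
print('first visible tine point at (393,410), z37,39,40', [onz(P,150+393/6,130+410/6,z).round(1) for z in (36,38,40)])
E
```

```text
lip bottom at left tine [405. 405.] ledge near [490. 465.] stud1 [332. 249.] taper start top [471. 424.] tip13 in [384. 401.]
lip bottom at left tine [403. 400.] ledge near [488. 460.] stud1 [330. 245.] taper start top [468. 419.] tip13 in [382. 397.]
taper start at z51 [555.78202163   2.14216869  51.        ]
first visible tine point at (393,410), z37,39,40 [array([606. ,   3.4,  36. ]), array([604.4,   5. ,  38. ]), array([602.7,   6.5,  40. ])]
```

Tips are at the lip (crop ~(393,410)), consistent with being 5–13 mm under it. I'll go in 4 mm more, then lever about the ledge edge.

```bash
python3 -m jog "[[[0.08,0,0.007,0,0,0,0],[0,0,0,0,0,0,0]]]" 120; python3 -m jog "[[[0,0,0.024,0,0.0028,0,0],[0,0,0.024,0,0.0028,0,0],[0,0,0.024,0,0.0028,0,0],[0,0,0.024,0,0.0028,0,0],[0,0,0.024,0,0.0028,0,0],[0,0,0.024,0,0.0028,0,0],[0,0,0.024,0,0.0028,0,0],[0,0,0.024,0,0.0028,0,0],[0,0,0.024,0,0.0028,0,0],[0,0,0,0,0,0,0]]]" 120; cat > cov.py <<'E'
from h import *
import sys
im,d,P=snap('top',sys.argv[1]);C=cloud(d,P)
p=C[128:168,212:288].reshape(-1,3); p=p[(abs(p[:,2]-47)<9)]
for x0 in range(604,720,12):
    q=p[(abs(p[:,0]-x0)<6)&(p[:,1]>30)];print(x0,len(q),np.median(q[:,2]).round(1) if len(q) else '',end=' | ')
E
python3 cov.py t14; python3 fk.py w14
```

```text
time: 21.28
tool_pos: [485.1, -21.4, 26.6]
tcp_rot: [180.0, -5.1, -0.1]
ft_force: [-0.1, -0.1, -3.7]
finger_gap: 20.5
time: 22.52
tool_pos: [486.3, -21.4, 15.7]
tcp_rot: [-180.0, -14.1, -0.1]
ft_force: [-0.4, -1.1, -0.9]
finger_gap: 20.8
604 1 54.7 | 616 76 51.0 | 628 73 49.8 | 640 78 49.6 | 652 57 47.1 | 664 45 47.1 | 676 66 47.5 | 688 72 47.1 | 700 72 46.6 | 712 71 45.2 | [486.5 -21.4  16. ] [ 1.800e+02 -1.415e+01 -7.000e-02]
203 taper start x 563.7 y -2.5 slope deg 8.54 underside at TCPx 22.5 at taper 34.1
304 taper start x 563.8 y -45.6 slope deg 7.44 underside at TCPx 24.3 at taper 34.4
```

```bash
python3 -m jog "[[[0,0,0.026,0,0.0028,0,0],[0,0,0.026,0,0.0028,0,0],[0,0,0.026,0,0.0028,0,0],[0,0,0.026,0,0.0028,0,0],[0,0,0,0,0,0,0]]]" 120;python3 cov.py t15; python3 fk.py w15
```

```text
time: 23.25
tool_pos: [487.1, -21.2, 10.3]
tcp_rot: [-180.0, -18.1, -0.1]
ft_force: [-4.8, -1.5, -6.1]
finger_gap: 21.2
604 3 55.5 | 616 72 51.9 | 628 73 51.0 | 640 67 49.6 | 652 62 48.0 | 664 43 48.7 | 676 66 48.0 | 688 70 47.4 | 700 70 46.4 | 712 73 46.0 | [487.6 -21.4  10.7] [ 1.800e+02 -1.814e+01 -6.000e-02]
203 taper start x 562.4 y -2.1 slope deg 12.25 underside at TCPx 17.4 at taper 33.6
304 taper start x 561.9 y -45.4 slope deg 12.33 underside at TCPx 17.5 at taper 33.8
```

```bash
python3 -m jog "[[[0.05,0,0.005,0,0,0,0],[0.05,0,0.005,0,0,0,0],[0.05,0,0.005,0,0,0,0],[0.05,0,0.005,0,0,0,0],[0,0,0,0,0,0,0]]]" 120;python3 cov.py t16; python3 fk.py w16; python3 - <<'E'
from h import *
for f in('t6','t16'):
  im,d,P=load(f);C=cloud(d,P);p=C[128:170,212:288].reshape(-1,3); p=p[(abs(p[:,2]-47)<12)&(p[:,1]>15)&(p[:,0]<714)&(p[:,0]>607)]
  print(f,np.polyfit(p[:,0]-722,p[:,2],1))
E
```

```text
time: 23.98
tool_pos: [497.8, -21.4, 13.0]
tcp_rot: [180.0, -18.1, -0.1]
ft_force: [0.9, 1.1, -5.2]
finger_gap: 20.2
604 6 55.0 | 616 61 54.0 | 628 67 53.1 | 640 67 51.6 | 652 56 49.9 | 664 43 51.4 | 676 69 49.5 | 688 73 48.6 | 700 71 46.8 | 712 72 46.1 | [497.7 -21.3  13. ] [-1.800e+02 -1.815e+01 -6.000e-02]
203 taper start x 572.2 y -2.1 slope deg 10.36 underside at TCPx 22.2 at taper 35.8
304 taper start x 572.2 y -45.5 slope deg 9.78 underside at TCPx 22.6 at taper 35.4
t6 [-5.03030231e-03  4.44368893e+01]
t16 [-0.08438782 45.2617105 ]
```

The lip is about 9.5 mm up, past the 7 mm detent. Un-levering and withdrawing.

```bash
python3 -m jog "[[[0,0,-0.026,0,-0.0028,0,0],[0,0,-0.026,0,-0.0028,0,0],[0,0,-0.026,0,-0.0028,0,0],[0,0,-0.026,0,-0.0028,0,0],[0,0,-0.026,0,-0.0028,0,0],[0,0,-0.026,0,-0.0028,0,0],[-0.1,0,-0.015,0,0,0,0],[-0.2,0,-0.03,0,0,0,0],[-0.4,0,-0.06,0,0,0,0],[-0.4,0,-0.1,0,0,0,0],[-0.2,0,-0.3,0,0,0,0],[0,0,-0.5,0,0,0,0]]]" 120;python3 -m jog "[[[0,0,-0.5,0,-0.0168,0,0],[0,0,-0.3,0,-0.017,0,0],[0,0,0,0,0,0,0],[0,0,0,0,0,0,0]]]" 120;python3 cov.py t17; python3 fk.py w17; python3 - <<'E'
from h import *
for f in('t17',):
  im,d,P=load(f);C=cloud(d,P);p=C[128:170,212:288].reshape(-1,3); p=p[(abs(p[:,2]-47)<12)&(p[:,1]>15)&(p[:,0]<714)&(p[:,0]>607)]
  print(f,np.polyfit(p[:,0]-722,p[:,2],1))
E
```

```text
time: 25.58
tool_pos: [418.5, -20.9, 54.4]
tcp_rot: [-180.0, -11.9, -0.1]
ft_force: [0.6, -0.6, -2.7]
finger_gap: 20.1
time: 26.08
tool_pos: [413.5, -21.0, 94.0]
tcp_rot: [-180.0, 0.1, -0.0]
ft_force: [0.1, 0.7, -3.3]
finger_gap: 20.6
604 0  | 616 72 46.1 | 628 72 46.6 | 640 74 45.9 | 652 64 45.7 | 664 44 46.0 | 676 69 45.6 | 688 72 46.3 | 700 74 45.9 | 712 74 46.2 | [413.2 -21.   93.9] [-1.7997e+02  1.0000e-01 -6.0000e-02]
203 taper start x 495.7 y -2.0 slope deg 8.45 underside at TCPx 90.3 at taper 102.5
304 taper start x 496.1 y -45.3 slope deg -5.9 underside at TCPx 100.6 at taper 92.1
t17 [-2.26750199e-03  4.61024410e+01]
```

```bash
python3 - <<'E'
from h import *
im,d,P=load('t17'); im2,d2,P2=snap('side','s17')
a=cv2.resize(im[125:185,200:300,::-1],(400,300),interpolation=cv2.INTER_CUBIC)
b=cv2.resize(im2[140:240,150:250,::-1],(400,300),interpolation=cv2.INTER_CUBIC)
c=np.hstack([a,b]); b2=cv2.resize(load('s13')[0][140:240,150:250,::-1],(400,300),interpolation=cv2.INTER_CUBIC)
a2=cv2.resize(load('t16')[0][125:185,200:300,::-1],(400,300),interpolation=cv2.INTER_CUBIC)
cv2.imwrite('pics/17b.png',np.vstack([c,np.hstack([a2,b2])]))
# cover outline in top view: rows of bright plate at cols 222..232 and left edge
for f in('t6','t16','t17'):
  im,d,P=load(f);g=im.astype(float).mean(2);print(f,[g[120:132,u].astype(int).tolist() for u in (225,)],g[162:174,225].astype(int),g[140,203:214].astype(int),g[140,284:294].astype(int))
E
```

```text
t6 [[120, 115, 113, 116, 120, 120, 118, 127, 144, 148, 146, 148]] [149 149 148 148 148 148 153 117  38  34  27  49] [117 115 117 115 101 104 150 148 147 147 152] [148 150 149 123 103 121 121 118 120 116]
t16 [[119, 119, 118, 117, 119, 119, 113, 126, 143, 144, 149, 147]] [146 147 150 148 145 152 113  49  47  32  24  50] [118 115 115 116 100 128 149 151 147 148 146] [145 148 145 146  97 117 118 118 116 120]
t17 [[117, 119, 116, 116, 119, 118, 118, 121, 143, 148, 147, 147]] [150 146 145 147 149 147 156 113  37  32  28  53] [117 115 114 116 105 119 148 146 144 149 148] [147 144 148 145 101 122 115 119 115 116]
```

View pics/17b.png

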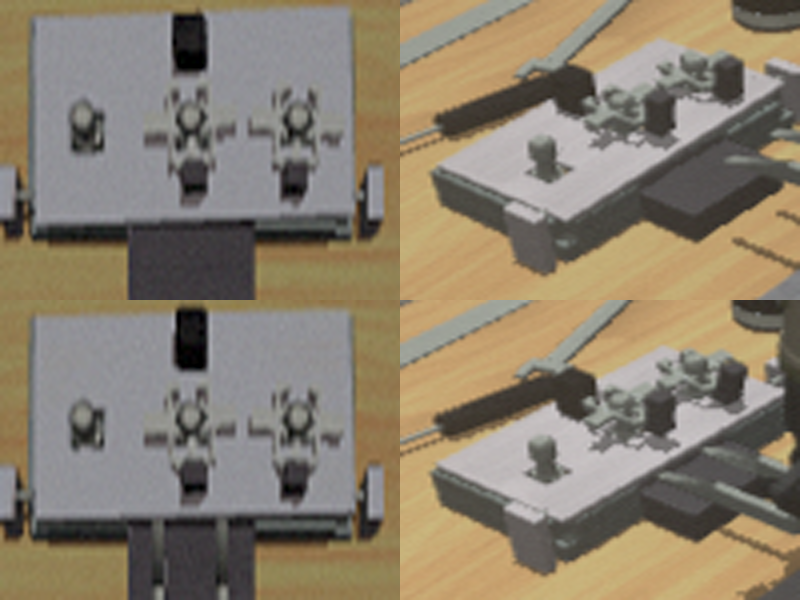

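```bash
python3 - <<'E'
from h import *
for f in('t6','t16','t17'):
  im,d,P=load(f);C=cloud(d,P);p=C[128:170,208:290].reshape(-1,3); p=p[(abs(p[:,2]-47)<12)&(p[:,0]<714)&(p[:,0]>600)]
  A=np.c_[p[:,0]-661,p[:,1]+23,np.ones(len(p))]
  for it in range(6):
    c=np.linalg.lstsq(A,p[:,2],rcond=None)[0]; k=abs(A@c-p[:,2])<4; A=A[k];p=p[k]
  print(f,c,len(p),'lip-far rise',-c[0]*120,'left-right',c[1]*224)
  g=im.astype(float).mean(2)
  for u in (211,218,280,284): print(u,g[163:174,u].astype(int))
E
```

```text
t6 [-3.76859135e-03 -6.26788115e-04  4.50154988e+01] 2198 lip-far rise 0.452230961805527 left-right -0.14040053782713358
211 [146 149 149 149 148 151 116  50  53  37  85]
218 [146 153 148 149 150 154 116  43  31  28  58]
280 [150 146 143 153 148 153 117  38  36  14  58]
284 [151 148 150 148 150 153 115  47  48  30  93]
t16 [-8.38771513e-02 -4.25611726e-03  5.07334056e+01] 2103 lip-far rise 10.065258150463356 left-right -0.953370266055714
211 [147 148 150 151 150 121  53  60  52  35  88]
218 [147 149 147 150 148 115  46  50  33  24  55]
280 [148 148 148 153 115  46  87  90  32  28  56]
284 [145 145 148 151 114  45  50  89  93  47  90]
t17 [ 1.19257873e-03 -3.67155056e-02  4.87925812e+01] 2146 lip-far rise -0.1431094473820107 left-right -8.224273245552887
211 [149 149 147 149 147 149 129  77  50  37  89]
218 [148 143 148 149 144 152 121  52  30  16  52]
280 [150 148 148 150 123  73  86  87  30  34  58]
284 [147 146 149 149 125  71  50  91  97  46  92]
```

The right end has jumped its ball and is held up, but the left end has dropped back: the plane fit gives left 8 mm lower than right. I'll lever again, with the fork nearer the left, higher, and unloading more gently.

```bash
python3 -m jog "[[[0.3,-0.24,0,0,0.011,0,0],[0.4,0,0,0,0.011,0,0],[0,0,0.5,0,0,0,0],[0,0,0.1,0,0,0,0],[0,0,0,0,0,0,0],[0,0,0,0,0,0,0]]]" 120; python3 fk.py w18; python3 go.py 447 -9 50 180 -8 0
```

```text
time: 26.98
tool_pos: [454.0, -9.4, 67.7]
tcp_rot: [180.0, -7.9, -0.1]
ft_force: [0.2, -0.3, -3.6]
finger_gap: 20.5
[454.   -9.4  67.7] [ 1.7999e+02 -7.9000e+00 -6.0000e-02]
203 taper start x 533.2 y 9.3 slope deg 4.3 underside at TCPx 73.3 at taper 79.3
304 taper start x 534.2 y -34.1 slope deg 1.86 underside at TCPx 74.3 at taper 77.0
t 27.02 pos [454.1  -9.4  67.8] rot [ 1.7999e+02 -7.9100e+00 -6.0000e-02] F [-0.3  1.1 -3.5] T [-0.02  0.14  0.01] gap 20.6 q [ -9. -16. 125.   1.  62.  81.]
shift [-0.19  -0.009  0.332] after turn [-0.191 -0.009  0.332] turn [ 0.      0.0002 -0.0002]
```

```bash
cat > fk.py <<'E'
from h import *
import sys
s=telemetry.sense();im,d,P=snap('wrist',sys.argv[1]);C=cloud(d,P);g=im.astype(float).mean(2);C[...,2]+=1
T=s['tool_pos'];print(np.round(T,1),np.round(s['tcp_rot'],2))
for u in (203,304):
    dg=np.diff(g[:170,u]); st=int(np.argmax(dg)); q=C[:,u]
    r=q[st+3:min(st+75,200)]; r=r[abs(r[:,2]-T[2]-20)<25]
    for k in range(8):
        f=np.polyfit(r[:,0],r[:,2],1); e=abs(np.polyval(f,r[:,0])-r[:,2]); r=r[e<=max(np.percentile(e,92),1.5)]
    print(u,'taper x',q[st,0].round(1),'y',q[st,1].round(1),'slope',np.degrees(np.arctan(f[0])).round(2),'underside at TCPx',(np.polyval(f,T[0])-18).round(1),'at tip',(np.polyval(f,q[st,0]+52)-18).round(1),len(r))
E
python3 -m jog "[[[-0.15,0,0.2,0,-0.006,0,0],[0,0,0.2,0,0,0,0],[0,0,0,0,0,0,0],[0,0,0,0,0,0,0]]]" 120; python3 fk.py w19
```

```text
time: 27.52
tool_pos: [448.7, -9.3, 46.2]
tcp_rot: [-180.0, -5.7, -0.1]
ft_force: [-0.2, -0.5, -2.5]
finger_gap: 20.6
[448.7  -9.3  46.2] [-1.80e+02 -5.71e+00 -6.00e-02]
203 taper x 529.3 y 9.7 slope 0.34 underside at TCPx 52.4 at tip 53.1 71
304 taper x 529.7 y -33.7 slope 0.22 underside at TCPx 52.5 at tip 53.0 72
```

```bash
python3 -m jog "[[[0,0,0.2,0,0,0,0],[0,0,0.13,0,0,0,0],[0,0,0.06,0,0,0,0],[0,0,0,0,0,0,0],[0.15,0,0.015,0,0,0,0],[0.15,0,0.015,0,0,0,0],[0.15,0,0.015,0,0,0,0],[0.15,0,0.015,0,0,0,0],[0.15,0,0.015,0,0,0,0],[0,0,0,0,0,0,0]]]" 120; python3 -m jog "[[[0,0,0.024,0,0.0028,0,0],[0,0,0.024,0,0.0028,0,0],[0,0,0.024,0,0.0028,0,0],[0,0,0.024,0,0.0028,0,0],[0,0,0.024,0,0.0028,0,0],[0,0,0.024,0,0.0028,0,0],[0,0,0.024,0,0.0028,0,0],[0,0,0.024,0,0.0028,0,0],[0,0,0.024,0,0.0028,0,0],[0,0,0.024,0,0.0028,0,0],[0,0,0.024,0,0.0028,0,0],[0,0,0,0,0,0,0]]]" 120; cat > cov.py <<'E'
from h import *
import sys
im,d,P=snap('top',sys.argv[1]);C=cloud(d,P);p=C[126:170,208:290].reshape(-1,3); p=p[(abs(p[:,2]-49)<13)&(p[:,0]<714)&(p[:,0]>600)]
A=np.c_[p[:,0]-661,p[:,1]+23,np.ones(len(p))]
for it in range(8):
    c=np.linalg.lstsq(A,p[:,2]-45,rcond=None)[0]; k=abs(A@c-p[:,2]+45)<4; A=A[k];p=p[k]
f=lambda x,y:round(float(c@[x,y,1]),1)
print('rise: nearL',f(-60,112),'nearR',f(-60,-112),'farL',f(60,112),'farR',f(60,-112),len(p))
E
python3 cov.py t20; python3 fk.py w20
```

```text
time: 28.82
tool_pos: [488.8, -9.4, 26.8]
tcp_rot: [180.0, -5.7, -0.1]
ft_force: [0.2, -0.2, -2.2]
finger_gap: 20.7
time: 30.32
tool_pos: [490.6, -9.4, 13.7]
tcp_rot: [180.0, -16.8, -0.1]
ft_force: [-5.2, 0.6, 1.8]
finger_gap: 20.5
rise: nearL 5.4 nearR 7.7 farL -0.3 farR 2.0 2162
[490.9  -9.4  14. ] [ 1.7999e+02 -1.6820e+01 -7.0000e-02]
203 taper x 566.6 y 9.8 slope 8.24 underside at TCPx 22.4 at tip 40.9 71
304 taper x 567.5 y -34.0 slope 8.9 underside at TCPx 21.5 at tip 41.6 70
```

```bash
python3 -m jog "[[[0,0,0.026,0,0.0028,0,0],[0,0,0.026,0,0.0028,0,0],[0,0,0.026,0,0.0028,0,0],[0.05,0,0.005,0,0,0,0],[0.05,0,0.005,0,0,0,0],[0.05,0,0.005,0,0,0,0],[0.05,0,0.005,0,0,0,0],[0.05,0,0.005,0,0,0,0],[0,0,0,0,0,0,0]]]" 120; python3 cov.py t21; python3 fk.py w21
```

```text
time: 31.55
tool_pos: [503.7, -9.3, 12.9]
tcp_rot: [-180.0, -19.8, -0.1]
ft_force: [-3.7, 0.3, 3.2]
finger_gap: 20.4
rise: nearL 11.1 nearR 11.3 farL 0.7 farR 0.9 2027
[503.7  -9.3  12.9] [-1.7999e+02 -1.9760e+01 -5.0000e-02]
203 taper x 577.2 y 9.9 slope 11.43 underside at TCPx 20.9 at tip 46.3 72
304 taper x 578.1 y -33.7 slope 11.07 underside at TCPx 21.1 at tip 45.8 71
```

```bash
python3 -m jog "[[[0,0,-0.026,0,-0.0028,0,0],[0,0,-0.026,0,-0.0028,0,0],[0,0,-0.026,0,-0.0028,0,0],[0,0,-0.026,0,-0.0028,0,0],[0,0,0,0,0,0,0]]]" 120; python3 cov.py t22;  python3 -m jog "[[[-0.05,0,0,0,0,0,0],[-0.05,0,0,0,0,0,0],[-0.05,0,0,0,0,0,0],[0,0,-0.026,0,-0.0028,0,0],[0,0,-0.026,0,-0.0028,0,0],[0,0,-0.026,0,-0.0028,0,0],[0,0,0,0,0,0,0]]]" 120; python3 cov.py t23;python3 fk.py w23
```

```text
time: 32.28
tool_pos: [502.7, -9.4, 18.1]
tcp_rot: [180.0, -15.7, -0.1]
ft_force: [-0.5, 0.5, -2.6]
finger_gap: 20.7
rise: nearL 10.7 nearR 10.6 farL 0.8 farR 0.8 2003
time: 33.2
tool_pos: [494.5, -9.4, 19.8]
tcp_rot: [180.0, -12.7, -0.0]
ft_force: [1.0, -0.2, -3.3]
finger_gap: 20.8
rise: nearL 10.7 nearR 10.6 farL 0.6 farR 0.4 1977
[494.4  -9.3  19.7] [-1.800e+02 -1.273e+01 -5.000e-02]
203 taper x 572.6 y 10.0 slope 4.79 underside at TCPx 27.0 at tip 37.9 72
304 taper x 573.7 y -34.1 slope 4.3 underside at TCPx 27.2 at tip 37.0 71
```

```bash
python3 -m jog "[[[-0.1,0,-0.014,0,0,0,0],[-0.1,0,-0.014,0,0,0,0],[-0.1,0,-0.018,0,0,0,0],[-0.2,0,-0.04,0,0,0,0],[-0.2,0,-0.04,0,0,0,0],[-0.3,0,-0.06,0,0,0,0],[-0.3,0,-0.06,0,0,0,0],[0,0,0,0,0,0,0]]]" 120; python3 cov.py t24; python3 go.py 410 -9 100 180 0 0
```

```text
time: 34.3
tool_pos: [426.7, -9.2, 16.8]
tcp_rot: [-180.0, -12.7, -0.1]
ft_force: [0.4, -0.0, -3.5]
finger_gap: 20.4
rise: nearL 10.7 nearR 11.0 farL 0.5 farR 0.9 1989
t 34.35 pos [427.9  -9.3  17.4] rot [ 1.7999e+02 -1.2780e+01 -7.0000e-02] F [ 0.2  0.5 -2.8] T [-0.    0.28 -0.04] gap 20.6 q [-10. -21. 136.   3.  52.  79.]
shift [ 0.017 -0.006 -1.69 ] after turn [-0.357 -0.006 -1.652] turn [ 0.     -0.0355 -0.0002]
```

Both near corners are held about 10.7 mm up with the fork out. Returning the fork to its pad: raise, level, swing to yaw 90.

```bash
python3 -m jog "[[[0,0,-0.4,0,-0.0125,0,0],[0,0,-0.6,0,0,0,0],[0,0,-0.6,0,0,0,0],[0,0,0,0.004,0,-0.0275,0],[0,0,0,0.004,0,-0.0275,0],[0,0,0,0.004,0,-0.0275,0],[0,0,0,0.004,0,-0.0275,0],[0,0,0,0.004,0,-0.0275,0],[0,0,0,0.004,0,-0.0275,0],[0,0,0,0.004,0,-0.0275,0],[0,0,0,0.004,0,-0.0275,0],[0,0,0,0.004,0,-0.0275,0]]]" 120; python3 -m jog "[[[0,0,0,0,0,0,0],[0,0,0,0,0,0,0]]]";python3 go.py 441.5 -70 60 180 -8.2 90.2; python3 - <<'E'
from h import *
s=telemetry.sense();im,d,P=snap('wrist','w25');C=cloud(d,P);C[...,2]+=1
g=im.astype(float).mean(2)
for u in (203,304):
    q=C[0:200:10,u];print(np.round(q[:,1]),np.round(q[:,2]),g[0:200:10,u].astype(int))
E
```

```text
time: 35.85
tool_pos: [415.9, -9.6, 96.5]
tcp_rot: [180.0, -8.3, 90.3]
ft_force: [0.5, 0.5, -2.3]
finger_gap: 20.6
time: 36.1
tool_pos: [415.3, -9.3, 96.3]
tcp_rot: [-180.0, -8.3, 89.8]
ft_force: [-0.1, 0.6, -3.2]
finger_gap: 20.1
t 36.1 pos [415.3  -9.3  96.3] rot [-179.97   -8.27   89.75] F [-0.1  0.6 -3.2] T [-0.16  0.02  0.08] gap 20.1 q [-15. -15. 122.   8.  76. -17.]
shift [-1.303  0.529  0.543] after turn [-1.306  0.519  0.544] turn [ 0.0001 -0.0002 -0.0012]
[109. 104.  99.  95.  91.  86.  82.  77.  72.  68.  64.  60.  55.  51.
  47.  42.  38.  33.  28.  24.] [110. 111. 114. 114. 115. 117. 118. 119. 121. 121. 121. 121. 122. 122.
 121. 121. 121. 122. 122. 121.] [162 150 136 120 108  98  83  69  57 220 221 223 224 225 225 226 225 223
 110 110]
[109. 104. 100.  95.  90.  86.  81.  77.  72.  68.  64.  59.  55.  51.
  46.  42.  37.  33.  28.  23.] [110. 113. 113. 115. 115. 117. 118. 120. 120. 123. 123. 122. 121. 122.
 121. 121. 123. 121. 122. 120.] [162 144 130 118 110  96  82  71  59 227 229 230 231 231 232 231 231 229
 228 226]
```

```bash
python3 -m jog "[[[-0.285,0.106,0.1,0,0,0,0],[-0.285,0.106,0.2,0,0,0,0],[-0.285,0.106,0.2,0,0,0,0],[-0.285,0.106,0.2,0,0,0,0],[-0.285,0.106,0.2,0,0,0,0],[0,0,0.2,0,0,0,0],[0,0,0.2,0,-0.0115,0,0],[0,0,0,0,0,0,0],[0,0,0.1,0,0,0,0],[0,0,0.1,0,0,0,0],[0,0,0,0,0,0,0]]]" 120; python3 go.py 441.5 -68.2 6 180 -4.2 90
```

```text
time: 37.52
tool_pos: [441.2, -69.8, 11.3]
tcp_rot: [-179.9, -4.2, 89.9]
ft_force: [0.2, -0.5, -3.3]
finger_gap: 20.6
t 37.52 pos [441.2 -69.8  11.3] rot [-179.93   -4.17   89.95] F [ 0.2 -0.5 -3.3] T [-0.16  0.    0.01] gap 20.6 q [-19.  -2. 120.   4.  64. -21.]
shift [0.024 0.007 0.108] after turn [0.024 0.007 0.108] turn [-0.0002  0.0001 -0.0001]
```

```bash
python3 -m jog "[[[0.03,0,0.06,0,0,0,0],[0,0,0.04,0,0,0,0],[0,0,0,0,0,0,0],[0,0,0,0,0,0,0]]]" 20; python3 -m jog "[[[0,0,0,0,0,0,0.3],[0,0,0,0,0,0,0.4],[0,0,0,0,0,0,0.6],[0,0,0,0,0,0,0.8],[0,0,0,0,0,0,0.8]]]" 20; python3 -m jog "[[[0,0,-0.3,0,0,0,1],[0,0,-0.6,0,0,0,1],[0,0,-0.8,0,0,0,1],[0,0,-0.8,0,0.0117,0,1],[0,0,0,0,0,0,1]]]" 60; python3 - <<'E'
from h import *
im,d,P=snap('wrist','w26')
s=1.5625
im2,d2,P2=snap('side','s26')
cv2.imwrite('pics/26b.png',np.hstack([cv2.resize(im[:,:,::-1],(400,300)),cv2.resize(im2[140:260,150:310,::-1],(400,300))]))
E
```

```text
time: 38.02
tool_pos: [441.6, -67.9, 6.9]
tcp_rot: [-180.0, -4.1, 90.0]
ft_force: [-0.5, -0.5, -3.4]
finger_gap: 20.3
time: 38.65
tool_pos: [441.5, -67.9, 6.9]
tcp_rot: [-180.0, -4.1, 90.0]
ft_force: [0.1, 0.4, -0.4]
finger_gap: 68.5
time: 39.28
tool_pos: [444.3, -78.8, 136.4]
tcp_rot: [179.6, -8.2, 90.0]
ft_force: [0.3, -0.7, -0.9]
finger_gap: 85.7
```

View pics/26b.png

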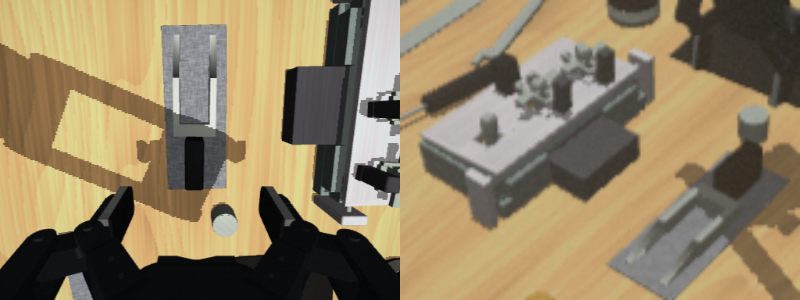

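The fork lies centred along its pad; wrist crop handle (194,163), tines within the pad edges. Cover lip still up. Now the clips: tool upright, yaw 0, hover over the unit, and locate the tabs with the wrist depth.

```bash
python3 -m jog "[[[0,0,-0.6,0,-0.0228,0,1],[0,0,-0.4,0,0,0.0278,1],[0,0,-0.2,0,0,0.0278,1],[0,0,0,0,0,0.0278,1],[0,0,0,0,0,0.0278,1],[0,0,0,0,0,0.0278,1],[0,0,0,0,0,0.0278,1],[0,0,0,0,0,0.0278,1],[0,0,0,0,0,0.0278,1],[0,0,0,0,0,0.0278,1],[0,0,0,0,0,0,1]]]" 60; python3 -m jog "[[[0.5,-0.1,0,0,0,0,0.47],[0.8,-0.2,0,0,0,0,0.47],[0.8,-0.2,0,0,0,0,0.47],[0.6,0,0,0,0,0,0.47],[0,0,0,0,0,0,0.47],[0,0,0,0,0,0,0.47]]]" 60; cat > tab.py <<'E'
from h import *
import sys
s=telemetry.sense();print(np.round(s['tool_pos'],1),np.round(s['tcp_rot'],2))
for n in ('wrist','top'):
    im,d,P=snap(n,sys.argv[1]+n);C=cloud(d,P);g=im.max(2)
    for lo,hi,nm in((86,112,'hi'),(67,82,'mid')):
        m=((C[...,2]>lo)&(C[...,2]<hi)&(C[...,0]>590)&(C[...,0]<740)&(abs(C[...,1]+23)<115)).astype(np.uint8)
        k,L,st,ce=cv2.connectedComponentsWithStats(m)
        for i in range(1,k):
            if st[i,4]>(12 if n=='top' else 150):
                p=C[L==i];r=cv2.minAreaRect(p[:,:2].astype(np.float32));print(n,nm,st[i,4],'mean',p.mean(0).round(1),'zmax',np.percentile(p[:,2],97).round(1),'rect',np.round(r[0],1),np.round(r[1],1),round(r[2],1))
E
python3 tab.py a1
```

```text
time: 40.75
tool_pos: [440.8, -80.8, 189.9]
tcp_rot: [-179.8, 0.2, -0.0]
ft_force: [-0.5, -0.2, 0.0]
finger_gap: 85.7
time: 41.5
tool_pos: [575.7, -56.3, 190.3]
tcp_rot: [-179.9, 0.1, 0.1]
ft_force: [-0.2, 0.0, 0.4]
finger_gap: 40.3
[575.7 -56.3 190.3] [-1.7985e+02  1.4000e-01  6.0000e-02]
wrist hi 937 mean [712.2 -22.5  89.7] zmax 91.6 rect [712.2 -22.1] [22.1 22. ] 0.4
wrist hi 411 mean [627.3 -24.9 100.1] zmax 103.4 rect [626.6 -24.1] [15.5 16.3] 5.3
wrist hi 371 mean [627.8 -92.4  97.3] zmax 99.6 rect [627.3 -93. ] [16.  14.8] 85.6
wrist mid 181 mean [703.6 -25.8  74.3] zmax 81.5 rect [706.1 -27.2] [14.4 29.2] 42.2
wrist mid 1912 mean [658.6 -21.9  77.4] zmax 81.0 rect [661.  -21.5] [58.2 54.7] 58.4
wrist mid 1793 mean [658.7 -95.   73.2] zmax 80.9 rect [660.9 -96. ] [55.1 57.8] 32.4
wrist mid 199 mean [661.2  46.6  76.5] zmax 81.8 rect [660.5  49.6] [13.1 17.5] 73.9
top mid 15 mean [649.    1.3  74.8] zmax 79.1 rect [6.488e+02 3.000e-01] [20.1  9.1] 63.3
```

Wrist depth gives clip 1's tab at (627,-24.4) with its top ≈103 and yaw ≈+5°, and clip 0's tab at (627.5,-92.8) with its top ≈100 and yaw ≈-5°. Picking clip 1.

```bash
python3 -m jog "[[[0.4,-0.2,0,0,0,-0.014,0.47],[0.6,-0.38,0.3,0,0,0,0.47],[0,0,0.5,0,0,0,0.47],[0,0,0,0,0,0,0.47]]]" 60; python3 go.py 627 -24.4 77 180 0 5
```

```text
time: 42.1
tool_pos: [622.6, -24.7, 148.8]
tcp_rot: [-179.8, 0.3, 5.0]
ft_force: [-0.8, -1.0, 0.7]
finger_gap: 40.0
t 42.1 pos [622.6 -24.7 148.8] rot [-179.81    0.29    5.  ] F [-0.8 -1.   0.7] T [ 0.01  0.01 -0.01] gap 40.0 q [-7. 14. 86.  0. 80. 78.]
shift [0.095 0.007 1.436] after turn [0.087 0.002 1.436] turn [-0.0005  0.0008 -0.    ]
```

```bash
python3 -m jog "[[[0.09,0,0.4,0,0,0,0.47],[0,0,0.5,0,0,0,0.47],[0,0,0.4,0,0,0,0.47],[0,0,0.13,0,0,0,0.47],[0,0,0,0,0,0,0.47],[0,0,0,0,0,0,0],[0,0,0,0,0,0,0],[0,0,0,0,0,0,0],[0,0,0,0,0,0,0],[0,0,0,0,0,0,0]]]" 80; python3 -m jog "[[[0,0,-0.1,0,0,0,0],[0,0,-0.2,0,0,0,0],[0,0,-0.3,0,0,0,0],[0,0,-0.5,0,0,0,0],[0,0,-0.7,0,0,0,0],[0,0,-0.7,0,0,0,0],[0,0,0,0,0,0,0]]]" 80; python3 cov.py t27
```

```text
time: 43.35
tool_pos: [630.0, -24.3, 80.3]
tcp_rot: [-179.9, -0.1, 4.9]
ft_force: [2.8, 1.4, 2.2]
finger_gap: 13.9
time: 44.22
tool_pos: [631.4, -25.2, 209.6]
tcp_rot: [-180.0, -0.4, 4.9]
ft_force: [0.5, 0.3, -1.4]
finger_gap: 14.4
rise: nearL 11.0 nearR 10.8 farL 0.5 farR 0.3 1145
```

```bash
python3 -m jog "[[[-0.05,-0.3,0,0,0,0,0],[-0.12,-0.7,0,0,0,0,0],[-0.12,-0.8,0,0,0,0,0],[-0.12,-0.8,0,0,0,0,0],[-0.12,-0.8,0,0,0,0,0],[-0.12,-0.8,0,0,0,0,0],[-0.12,-0.8,0,0,0,0,0],[-0.12,-0.8,0,0,0,0,0],[-0.12,-0.8,0,0,0,0,0],[-0.12,-0.6,0,0,0,0,0],[-0.05,-0.2,0,0,0,0,0],[0,0,0,0,0,0,0]]]" 80; python3 - <<'E'
from h import *
s=telemetry.sense();print(s['finger_gap'])
im,d,P=snap('wrist','w28');C=cloud(d,P)
m=(C[...,2]>24)&(C[...,2]<45); p=C[m];p=p[(p[:,1]>200)&(p[:,1]<460)]
r=cv2.minAreaRect(p[:,:2].astype(np.float32));print(r,p.min(0),p.max(0))
f=C[(abs(C[...,2]-4)<5)&(C[...,0]>480)&(C[...,0]<580)&(C[...,1]>240)&(C[...,1]<420)];print(f.min(0),f.max(0))
# object below gripper lowest z
q=C[(C[...,2]>120)&(C[...,2]<240)];print(np.percentile(q[:,2],[1,5]))
E
python3 go.py 540 335 27 180 0 5
```

```text
time: 45.78
tool_pos: [537.7, 339.0, 204.5]
tcp_rot: [-179.9, 0.1, 5.0]
ft_force: [0.5, -0.3, -0.3]
finger_gap: 13.9
13.930039192951043
((544.417724609375, 358.0889587402344), (200.2225799560547, 292.21563720703125), 86.3358154296875) [400.73078414 251.23940627  24.00537167] [696.5828994  449.25208922  44.97818011]
[480.01764344 240.0355418   -0.99503528] [579.99268103 419.9890614    8.96104611]
[193.12233404 196.96539301]
t 45.83 pos [538.3 338.3 204.8] rot [-1.7992e+02  9.0000e-02  4.9600e+00] F [ 0.5  0.4 -0.3] T [ 0.04 -0.01 -0.02] gap 14.2 q [ 27.  14.  81.   0.  85. 112.]
shift [0.034 0.074 3.555] after turn [0.028 0.068 3.555] turn [-0.0002  0.0003 -0.0001]
```

```bash
python3 -m jog "[[[0,0.07,0.4,0,0,0,0],[0,0,0.7,0,0,0,0],[0,0,0.8,0,0,0,0],[0,0,0.8,0,0,0,0],[0,0,0.5,0,0,0,0],[0,0,0.25,0,0,0,0],[0,0,0.08,0,0,0,0],[0,0,0,0,0,0,0]]]" 80; python3 -m jog "[[[0,0,0,0,0,0,0.4],[0,0,0,0,0,0,0.4],[0,0,0,0,0,0,0.4],[0,0,-0.2,0,0,0,0.4],[0,0,-0.6,0,0,0,0.47],[0,0,-0.8,0,0,0,0.47],[0,0,-0.8,0,0,0,0.47],[0,0,-0.8,0,0,0,0.47],[0,0,-0.4,0,0,0,0.47],[0,0,0,0,0,0,0.47]]]" 80; python3 - <<'E'
from h import *
im,d,P=snap('wrist','w29');C=cloud(d,P);im2,d2,P2=snap('top','t29')
m=(C[...,2]>11)&(C[...,2]<60)&(abs(C[...,1]-333)<55)&(abs(C[...,0]-525)<105)
k,L,st,ce=cv2.connectedComponentsWithStats(m.astype(np.uint8))
for i in range(1,k):
    if st[i,4]>100:
        p=C[L==i];print(st[i,4],p.mean(0).round(1),p.min(0).round(1),p.max(0).round(1))
E
python3 go.py 627.5 -92.8 209 180 0 -5
```

```text
time: 46.82
tool_pos: [539.5, 335.7, 29.9]
tcp_rot: [-179.8, -0.0, 4.9]
ft_force: [-0.5, -0.4, -0.4]
finger_gap: 14.1
time: 48.08
tool_pos: [540.0, 335.9, 211.1]
tcp_rot: [-179.8, -0.2, 4.9]
ft_force: [0.7, -0.4, 0.8]
finger_gap: 39.8
1036 [565.5 334.8  22.2] [534.2 306.9  11.1] [596.1 363.5  46.5]
t 48.17 pos [538.4 335.  207.4] rot [-1.799e+02  1.300e-01  4.950e+00] F [ 0.1 -0.3 -0.4] T [0.01 0.02 0.  ] gap 40.3 q [ 27.  13.  81.   0.  86. 112.]
shift [ 1.038  8.678 -0.048] after turn [ 2.521  8.369 -0.031] turn [-0.0002  0.0004  0.0276]
```

Clip 1 stands in the tray (x 534–596, y 307–363, tab top 46). Now clip 0.

```bash
python3 -m jog "[[[0.05,0.4,0,0,0,0,0.47],[0.1,0.8,0,0,0,0,0.47],[0.1,0.8,0,0,0,0,0.47],[0.1,0.9,0,0,0,0,0.47],[0.1,0.9,0,0,0,0,0.47],[0.1,0.9,0,0,0,0,0.47],[0.1,0.9,0,0,0,0,0.47],[0.1,0.9,0,0,0,0,0.47],[0.1,0.9,0,0,0,0,0.47],[0.1,0.8,0,0,0,0,0.47],[0.09,0.48,0,0,0,0.0276,0.47],[0,0,0,0,0,0,0.47]]]" 80; python3 -m jog "[[[-0.5,0,0.4,0,0,0,0.47],[-0.3,0,0,0,0,0,0.47],[0,0,0,0,0,0,0.47],[0,0,0,0,0,0,0.47]]]"; python3 tab.py a2; python3 go.py 627.5 -92.8 74 180 0 -5
```

```text
time: 49.68
tool_pos: [627.1, -95.3, 206.0]
tcp_rot: [-179.9, 0.2, -5.2]
ft_force: [0.2, 0.3, -0.4]
finger_gap: 40.2
time: 50.18
tool_pos: [588.6, -88.8, 188.1]
tcp_rot: [-179.9, 0.0, -4.9]
ft_force: [-0.9, 0.5, 0.7]
finger_gap: 40.0
[588.6 -88.8 188.1] [-1.7986e+02  2.0000e-02 -4.9000e+00]
wrist hi 941 mean [713.  -23.1  89.5] zmax 91.4 rect [713.2 -22.4] [22.2 24. ] 89.4
wrist hi 354 mean [628.2 -93.4  97.2] zmax 99.7 rect [627.5 -93.4] [15.6 14. ] 85.8
wrist mid 236 mean [707.1 -28.8  74.7] zmax 81.7 rect [707.4 -28. ] [15.1 30.6] 48.9
wrist mid 1013 mean [656.7 -83.7  73. ] zmax 80.9 rect [656.1 -82.4] [53.4 35.6] 16.1
wrist mid 692 mean [ 662.2 -112.1   73.4] zmax 80.8 rect [ 661.4 -108. ] [38.  34.4] 42.9
wrist mid 176 mean [662.  -25.3  77.8] zmax 81.9 rect [661.4 -21.7] [17.6 17.4] 83.7
wrist mid 241 mean [661.7  46.6  76.1] zmax 81.7 rect [661.5  50.6] [17.6 15.7] 10.3
top mid 25 mean [654.7  52.5  77.9] zmax 80.9 rect [655.6  52.4] [14.1 16.4] 89.2
t 50.27 pos [588.9 -88.9 188.3] rot [-1.7986e+02  1.0000e-02 -4.9300e+00] F [ 0.1 -0.2 -0.6] T [ 0.04 -0.01  0.04] gap 40.2 q [-14.   8.  89.   0.  83.  81.]
shift [0.777 0.016 2.286] after turn [0.776 0.01  2.286] turn [-0.0004  0.      0.0002]
```

```bash
python3 -m jog "[[[0.4,0.01,0.3,0,0,0,0.47],[0.38,0.01,0.4,0,0,0,0.47],[0,0,0.5,0,0,0,0.47],[0,0,0.5,0,0,0,0.47],[0,0,0.4,0,0,0,0.47],[0,0,0.13,0,0,0,0.47],[0,0,0,0,0,0,0.47],[0,0,0,0,0,0,0],[0,0,0,0,0,0,0],[0,0,0,0,0,0,0],[0,0,0,0,0,0,0]]]" 80; python3 -m jog "[[[0,0,0,0,0,0,0],[0,0,-0.1,0,0,0,0],[0,0,-0.2,0,0,0,0],[0,0,-0.3,0,0,0,0],[0,0,-0.5,0,0,0,0],[0,0,-0.7,0,0,0,0],[0,0,-0.8,0,0,0,0],[0,0,0,0,0,0,0]]]" 80; python3 go.py 460 335 209 180 0 5
```

```text
time: 51.65
tool_pos: [627.9, -93.2, 77.7]
tcp_rot: [-179.9, -0.1, -5.0]
ft_force: [0.9, 1.1, 5.6]
finger_gap: 13.9
time: 52.65
tool_pos: [629.2, -94.1, 211.8]
tcp_rot: [-179.9, -0.4, -5.0]
ft_force: [0.4, 0.1, -0.7]
finger_gap: 14.2
t 52.65 pos [629.2 -94.1 211.8] rot [-179.94   -0.36   -4.99] F [ 0.4  0.1 -0.7] T [ 0.02  0.02 -0.01] gap 14.2 q [-13.  13.  81.   0.  86.  82.]
shift [-4.119 -8.255  0.038] after turn [-2.623 -8.845  0.056] turn [-0.0001 -0.001  -0.0278]
```

```bash
python3 -m jog "[[[-0.2,-0.35,0,0,0,0,0],[-0.39,-0.8,0,0,0,0,0],[-0.39,-0.8,0,0,0,0,0],[-0.39,-0.8,0,0,0,0,0],[-0.39,-0.8,0,0,0,0,0],[-0.39,-0.8,0,0,0,0,0],[-0.39,-0.8,0,0,0,0,0],[-0.39,-0.8,0,0,0,0,0],[-0.39,-0.8,0,0,0,0,0],[-0.39,-0.8,0,0,0,0,0],[-0.37,-0.7,0,0,0,0,0],[0,0,0,0,0,0,0]]]" 80; python3 -m jog "[[[0,0,0.4,0,0,0,0],[0,0,0.7,0,0,0,0],[0,0,0.8,0,0,0,0],[0,0,0.8,0,0,0,0],[0,0,0.6,0,0,0,0],[0,0,0,0,0,0,0]]]" 80; python3 go.py 460 335 30 180 0 -5
```

```text
time: 54.15
tool_pos: [456.6, 337.3, 205.7]
tcp_rot: [-179.9, 0.2, -4.8]
ft_force: [-1.0, 0.8, -0.9]
finger_gap: 14.2
time: 54.9
tool_pos: [456.5, 332.4, 37.8]
tcp_rot: [179.8, 0.4, -5.1]
ft_force: [0.1, 0.1, -1.3]
finger_gap: 13.8
t 54.9 pos [456.5 332.4  37.8] rot [179.83   0.45  -5.08] F [ 0.1  0.1 -1.3] T [ 0.01  0.05 -0.05] gap 13.8 q [ 31.  13. 101.   0.  67. 126.]
shift [ 0.066 -0.058  0.156] after turn [ 0.065 -0.058  0.156] turn [ 0.0005  0.0012 -0.0002]
```

```bash
python3 -m jog "[[[0,0,0.12,0,0,0,0],[0,0,0.08,0,0,0,0],[0,0,0,0,0,0,0],[0,0,0,0,0,0,0.4],[0,0,0,0,0,0,0.4],[0,0,0,0,0,0,0.4],[0,0,-0.2,0,0,0,0.4],[0,0,-0.6,0,0,0,0.47],[0,0,-0.8,0,0,0,0.47],[0,0,-0.8,0,0,0,0.47],[0,0,-0.8,0,0,0,0.47],[0,0,-0.4,0,0,0,0.47]]]" 80; python3 - <<'E'
from h import *
im,d,P=snap('wrist','w30');C=cloud(d,P)
m=(C[...,2]>11)&(C[...,2]<60)&(abs(C[...,1]-333)<55)&(abs(C[...,0]-525)<105)
k,L,st,ce=cv2.connectedComponentsWithStats(m.astype(np.uint8))
for i in range(1,k):
    if st[i,4]>100:
        p=C[L==i];print(st[i,4],p.mean(0).round(1),p.min(0).round(1),p.max(0).round(1))
im,d,P=snap('top','t30');C=cloud(d,P)
m=(C[...,2]>11)&(C[...,2]<60)&(abs(C[...,1]-333)<50)&(abs(C[...,0]-522)<100)
k,L,st,ce=cv2.connectedComponentsWithStats(m.astype(np.uint8))
for i in range(1,k):
    if st[i,4]>15: p=C[L==i];print('top',st[i,4],p.mean(0).round(1),p.min(0).round(1),p.max(0).round(1))
m=((C[...,2]>80)&(C[...,2]<100)&(C[...,0]>590)&(C[...,0]<740)&(abs(C[...,1]+23)<115))
p=C[m&(C[...,0]>675)];print('knob top cam',p.mean(0),len(p))
E
python3 cov.py t31; python3 go.py 640 -22 205 180 0 0
```

```text
time: 56.4
tool_pos: [460.9, 335.9, 216.2]
tcp_rot: [-179.7, -0.2, -5.0]
ft_force: [-0.2, -0.5, -0.7]
finger_gap: 39.9
1160 [566.7 334.9  21.9] [533.7 306.7  11.4] [596.2 363.9  47.3]
1025 [487.5 330.6  22.2] [456.1 300.8  11. ] [518.6 358.4  48.3]
top 192 [557.8 334.6  21. ] [528.7 305.7  11.1] [591.2 364.2  48. ]
top 204 [481.5 330.1  20.8] [450.3 301.   11.1] [512.9 357.5  47. ]
knob top cam [706.72622894 -21.43178045  88.18869525] 71
rise: nearL 10.8 nearR 10.9 farL 0.6 farR 0.7 2326
t 56.55 pos [460.2 335.5 213.3] rot [-1.798e+02 -4.000e-02 -4.990e+00] F [-0.5  0.4 -0.1] T [-0.02 -0.05 -0.06] gap 40.2 q [ 31.   3.  92.   0.  85. 126.]
shift [4.203 6.81  0.146] after turn [3.595 7.15  0.167] turn [-0.0005 -0.0001 -0.0139]
```

Both clips are in the tray, and the cover is still held lip-up. It has slid a few mm to +x under the fork's push. Going to the knob.

```bash
python3 -m jog "[[[0.25,0.3,0,0,0,0,0.6],[0.47,0.56,0,0,0,0,0.6],[0.5,0.6,0,0,0,0,0.6],[0.5,0.6,0,0,0,0,0.6],[0.5,0.6,0,0,0,0,0.6],[0.5,0.6,0,0,0,0,0.6],[0.5,0.6,0,0,0,0,0.6],[0.5,0.6,0,0,0,0,0.6],[0.5,0.6,0,0,0,0,0.6],[0.5,0.6,0.1,0,0,0,0.6],[0.38,0.5,0,0,0,0,0.6],[0.1,0.3,0,0,0,-0.0139,0.6]]]" 80; python3 -m jog "[[[-0.9,0,0,0,0,0,0.6],[-0.9,0,0,0,0,0,0.6],[0,0,0,0,0,0,0.6],[0,0,0,0,0,0,0.6]]]"; python3 - <<'E'
from h import *
s=telemetry.sense();print(s['tool_pos'],s['tcp_rot'])
im,d,P=snap('wrist','w32');C=cloud(d,P)
cv2.imwrite('pics/32b.png',cv2.resize(im[:,:,::-1],(768,576)))
Z=C[...,2]
for nm,m in (('knobtop',(Z>84)&(C[...,0]>685)&(C[...,0]<740)&(abs(C[...,1]+22)<30)),('stud1',(Z>78)&(abs(C[...,0]-661)<14)&(abs(C[...,1]+22)<14)),('stud2',(Z>78)&(abs(C[...,0]-661)<14)&(abs(C[...,1]-51)<14)),('stud0',(Z>78)&(abs(C[...,0]-661)<14)&(abs(C[...,1]+96)<14))):
    p=C[m]; 
    if len(p): r=cv2.minAreaRect(p[:,:2].astype(np.float32));print(nm,len(p),p.mean(0).round(1),np.round(r[0],1),np.round(r[1],1),round(r[2],1))
m=((Z>39)&(Z<62)&(C[...,0]>590)&(C[...,0]<745)&(abs(C[...,1]+22)<118)&(im.max(2)>120)).astype(np.uint8)
c=max(cv2.findContours(m,0,1)[0],key=cv2.contourArea);w=C[c[:,0,1],c[:,0,0]]
r=cv2.minAreaRect(w[:,:2].astype(np.float32));print('plate',r)
p=C[m>0];A=np.c_[p[:,0]-661,p[:,1]+22,np.ones(len(p))]
for i in range(6):
    q=np.linalg.lstsq(A,p[:,2],rcond=None)[0];k=abs(A@q-p[:,2])<2.5;A=A[k];p=p[k]
print('plane',q)
E
```

```text
time: 58.05
tool_pos: [690.2, -12.3, 203.2]
tcp_rot: [-179.9, 0.3, -0.0]
ft_force: [0.0, 0.4, -0.0]
finger_gap: 51.0
time: 58.55
tool_pos: [600.5, -10.1, 205.6]
tcp_rot: [-179.9, 0.1, -0.0]
ft_force: [0.2, -0.2, -0.3]
finger_gap: 51.2
[600.46602181 -10.06580381 205.62144854] [-1.79865775e+02  1.00633523e-01 -2.31034656e-02]
knobtop 799 [713.2 -21.9  89.5] [713.2 -22.2] [21.9 24. ] 89.7
stud1 290 [661.9 -21.4  83. ] [661.9 -21.5] [16.9 16.7] 46.6
stud2 297 [661.7  51.5  83. ] [661.7  52.1] [17.6 16.7] 43.4
stud0 302 [662.  -94.4  82.8] [661.8 -95.2] [17.1 17.2] 52.3
plate ((671.28857421875, -22.238800048828125), (234.9781494140625, 125.33723449707031), 89.9898681640625)
plane [-8.92424741e-02  2.63755455e-05  5.25176720e+01]
```

View pics/32b.png

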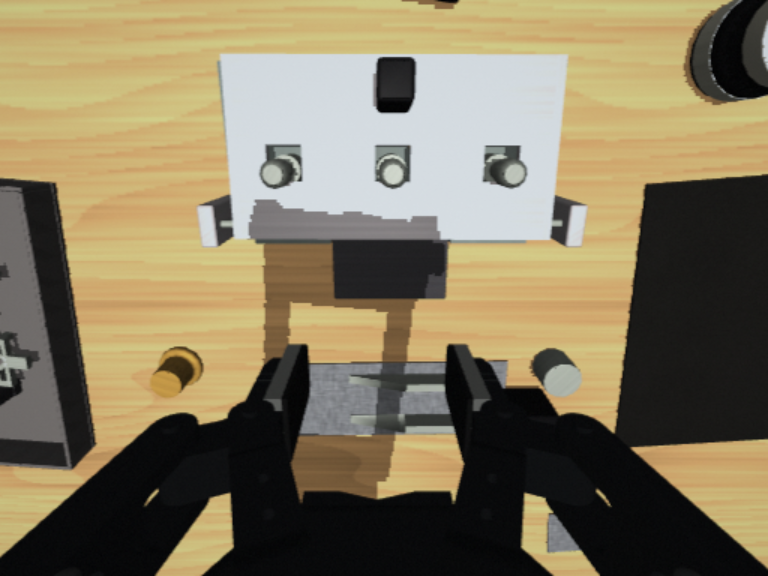

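16th and last picture viewed. The cover has slid about 8–10 mm towards +x, with the hole edges against the studs (e.g. (393,165)), and the knob is at (395,85). The fork has been knocked about 30 mm along its pad (tips at (350,380)); I'll put it right after the cover. Approaching the knob with the tool tilted to match the plate.

```bash
python3 -m jog "[[[0.4,0.05,0,0,-0.0142,0,0.6],[0.8,0.1,0,0,0,0,0.6],[0.8,0.09,0,0,0,0,0.6],[0.4,0,0,0,0,0,0.6],[0,0,0,0,0,0,0.6],[0,0,0,0,0,0,0.6]]]" 80; python3 go.py 710.3 -22.1 57.6 180 5.1 0
```

```text
time: 59.35
tool_pos: [720.3, -21.2, 197.3]
tcp_rot: [-179.9, 5.2, 0.0]
ft_force: [0.2, -0.3, 0.0]
finger_gap: 51.2
t 59.35 pos [720.3 -21.2 197.3] rot [-1.7986e+02  5.1700e+00  3.0000e-02] F [ 0.2 -0.3  0. ] T [ 0.02 -0.07  0.05] gap 51.2 q [-6. 33. 58. -0. 94. 84.]
shift [0.053 0.024 2.801] after turn [0.05  0.018 2.801] turn [-0.0004  0.0002  0.0001]
```

```bash
python3 -m jog "[[[0.05,0.02,0.4,0,0,0,0.6],[0,0,0.7,0,0,0,0.6],[0,0,0.7,0,0,0,0.6],[0,0,0.6,0,0,0,0.6],[0,0,0.3,0,0,0,0.6],[0,0,0.1,0,0,0,0.6],[0,0,0,0,0,0,0],[0,0,0,0,0,0,0],[0,0,0,0,0,0,0],[0,0,0,0,0,0,0],[0,0,0,0,0,0,0]]]" 110; python3 -m jog "[[[0,0,0,0,0,0,0],[-0.06,0,-0.05,0,0,0,0],[-0.07,0,-0.06,0,0,0,0],[-0.06,0,-0.02,0,0.007,0,0],[-0.06,0,-0.02,0,0.0072,0,0],[0,0,0,0,0,0,0],[0,0,0,0,0,0,0]]]" 110; python3 go.py 697.8 -22 65 180 0 0
```

```text
time: 60.72
tool_pos: [711.6, -21.6, 60.1]
tcp_rot: [-179.9, 5.0, 0.0]
ft_force: [0.5, 3.3, 5.8]
finger_gap: 20.7
time: 61.6
tool_pos: [699.0, -22.1, 67.0]
tcp_rot: [-179.9, -0.1, -0.0]
ft_force: [5.8, 1.0, -3.9]
finger_gap: 20.5
t 61.6 pos [699.  -22.1  67. ] rot [-1.7988e+02 -8.0000e-02 -1.0000e-02] F [ 5.8  1.  -3.9] T [ 0.02 -1.09 -0.19] gap 20.5 q [-6. 29. 76.  0. 74. 84.]
shift [-0.024 -0.002  0.04 ] after turn [-0.024 -0.002  0.04 ] turn [-0.0003 -0.0002 -0.    ]
```

```bash
python3 -m jog "[[[0,0,-0.08,0,0,0,0],[0,0,-0.08,0,0,0,0],[0,0,-0.08,0,0,0,0],[0,0,0,0,0,0,0]]]" 110; python3 - <<'E'
from h import *
s=telemetry.sense();print(s['wrist_torque'])
import subprocess
E
python3 cov.py t33
```

```text
time: 62.1
tool_pos: [699.0, -22.2, 77.9]
tcp_rot: [-179.9, -0.0, 0.0]
ft_force: [7.9, -0.0, -9.7]
finger_gap: 20.9
[ 0.00629926 -1.75744288  0.12083084]
rise: nearL 14.5 nearR 14.5 farL 16.1 farR 16.1 457
```

```bash
python3 -m jog "[[[0.03,0,0,0,0,0,0],[0.03,0,0,0,0,0,0],[0,0,0,0,0,0,0]]]" 110; python3 -c "
from bench import telemetry;print(telemetry.sense()['wrist_torque'])"; python3 -m jog "[[[0.02,0,0,0,0,0,0],[0,0,0,0,0,0,0]]]" 110; python3 -c "
from bench import telemetry;print(telemetry.sense()['wrist_torque'])"
```

```text
time: 62.52
tool_pos: [701.0, -21.9, 78.3]
tcp_rot: [-179.9, 0.1, 0.0]
ft_force: [0.1, -0.4, -2.6]
finger_gap: 20.4
[-0.02954252 -0.11378268 -0.05428139]
time: 62.78
tool_pos: [702.4, -21.9, 78.6]
tcp_rot: [-179.9, 0.0, 0.0]
ft_force: [-0.8, -0.1, -2.5]
finger_gap: 20.6
[ 0.02991186 -0.07276423 -0.00461407]
```

```bash
python3 -m jog "[[[0,0,-0.1,0,0,0,0],[0,0,-0.1,0,0,0,0],[0,0,-0.1,0,0,0,0],[0,0,-0.1,0,0,0,0],[0,0,0,0,0,0,0]]]" 110; python3 -m jog "[[[0,0,-0.2,0,0,0,0],[0,0,-0.3,0,0,0,0],[0,0,-0.5,0,0,0,0],[0,0,-0.5,0,0,0,0],[0,0,0,0,0,0,0],[0,0,0,0,0,0,0]]]" 110; cat > pl.py <<'E'
from h import *
import sys
s=telemetry.sense();T=s['tool_pos'];im,d,P=snap('wrist',sys.argv[1]);C=cloud(d,P);C[...,2]+=1
zt=T[2]-9
m=((abs(C[...,2]-zt)<14)&(im.min(2)>95)).astype(np.uint8)
c=max(cv2.findContours(m,0,1)[0],key=cv2.contourArea);mm=np.zeros_like(m);cv2.drawContours(mm,[c],-1,1,-1)
p=C[(mm>0)&(m>0)];A=np.c_[p[:,:2]-T[:2],np.ones(len(p))]
for i in range(6):
    q=np.linalg.lstsq(A,p[:,2],rcond=None)[0];k=abs(A@q-p[:,2])<3;A=A[k];p=p[k]
print('TCP',T.round(1),s['tcp_rot'].round(1),'plane slopes deg',np.degrees(np.arctan(q[:2])).round(2),'top z at TCP',q[2].round(1),'bbox',cv2.boundingRect(c))
r=cv2.minAreaRect(p[:,:2].astype(np.float32));print(np.round(r[0],1),np.round(r[1],1),round(r[2],2))
E
python3 pl.py w34
```

```text
time: 63.4
tool_pos: [703.0, -21.9, 99.5]
tcp_rot: [-179.9, -0.0, 0.0]
ft_force: [1.3, -0.1, -3.4]
finger_gap: 20.5
time: 64.15
tool_pos: [702.3, -22.0, 173.1]
tcp_rot: [-179.9, 0.1, 0.0]
ft_force: [0.0, 0.6, -4.7]
finger_gap: 20.1
TCP [702.3 -22.  173.1] [-1.799e+02  1.000e-01  0.000e+00] plane slopes deg [2.2 0.1] top z at TCP 161.7 bbox (60, 191, 384, 122)
[683.5 -24.1] [225.6  90.1] 90.0
```

```bash
python3 -m jog "[[[-0.2,0.3,0,0,-0.006,0,0],[-0.4,0.57,0,0,0,0,0],[-0.4,0.57,0,0,0,0,0],[-0.4,0.57,0,0,0,0,0],[-0.4,0.57,0,0,0,0,0],[-0.4,0.57,0,0,0,0,0],[-0.4,0.57,0,0,0,0,0],[-0.4,0.57,0,0,0,0,0],[-0.4,0.57,0,0,0,0,0],[-0.2,0.3,0,0,0,0,0],[0,0,0,0,0,0,0]]]" 110; python3 -m jog "[[[0,0,0,0,0,-0.029,0],[0,0,0,0,0,-0.029,0],[0,0,0,0,0,-0.029,0],[0,0,0,0,0,-0.029,0],[0,0,0,0,0,-0.029,0],[0,0,0,0,0,-0.029,0],[0,0,0,0,0,-0.029,0],[0,0,0,0,0,-0.029,0],[0,0,0,0,0,-0.03,0],[0,0,0,0,0,0,0],[0,0,0,0,0,0,0]]]" 110; python3 go.py 522.3 -280.6 100 180 0 94.3; python3 pl.py w35; python3 - <<'E'
from h import *
# mat left & top edge: wrist w32 vs top0
for f,box in (('w32',(400,110,512,300)),('top0',(int(490/1.5625),int(235/1.5625),int(612/1.5625),int(395/1.5625)))):
    im,d,P=load(f); m=np.zeros(d.shape,np.uint8);x0,y0,x1,y1=box; m[y0:y1,x0:x1]=(im.max(2)<(60))[y0:y1,x0:x1]
    c=max(cv2.findContours(m,0,1)[0],key=cv2.contourArea)[:,0]
    w=np.array([onz(P,u,v,3)[:2] for u,v in c])
    # left edge: for x bins, max y ; far edge: for y bins, max x
    for a in (480,520,560,600): 
        k=abs(w[:,0]-a)<8; print(f,'x',a,'left edge y',w[k,1].max().round(1) if k.any() else None,end=';')
    for a in (-260,-280,-300,-320):
        k=abs(w[:,1]-a)<6; print('y',a,'far x',w[k,0].max().round(1) if k.any() else None,end=';')
    print()
E
```

```text
time: 65.58
tool_pos: [521.9, -280.7, 178.6]
tcp_rot: [-179.8, 2.2, -0.1]
ft_force: [0.6, 1.0, -3.2]
finger_gap: 20.9
time: 66.95
tool_pos: [523.0, -279.4, 179.1]
tcp_rot: [-177.8, -0.3, 94.1]
ft_force: [-0.4, -0.4, -3.7]
finger_gap: 19.9
t 66.95 pos [ 523.  -279.4  179.1] rot [-177.81   -0.33   94.07] F [-0.4 -0.4 -3.7] T [ 0.08 -0.05  0.01] gap 19.9 q [-32.  10.  88.  -1.  84. -36.]
shift [-0.032  0.046  1.581] after turn [-0.023 -0.015  1.582] turn [-0.0061 -0.0009 -0.0006]
TCP [ 523.  -279.4  179.1] [-177.8   -0.3   94.1] plane slopes deg [-2.32  2.45] top z at TCP 167.9 bbox (60, 191, 384, 122)
[ 524.6 -300. ] [225.2  90.6] 4.1
w32 x 480 left edge y -240.1;w32 x 520 left edge y -236.5;w32 x 560 left edge y -234.0;w32 x 600 left edge y -230.5;y -260 far x 650.8;y -280 far x 652.0;y -300 far x 653.2;y -320 far x 654.4;
top0 x 480 left edge y -240.4;top0 x 520 left edge y -238.3;top0 x 560 left edge y -233.5;top0 x 600 left edge y -234.1;y -260 far x 645.5;y -280 far x 645.6;y -300 far x 645.7;y -320 far x 648.7;
```

```bash
python3 go.py 521.8 -279.3 60 180 2.2 94.3
```

```text
t 67.0 pos [ 522.9 -279.6  179.2] rot [-177.81   -0.31   94.1 ] F [ 0.7 -0.4 -2.7] T [0.11 0.   0.06] gap 20.6 q [-32.  10.  88.  -1.  84. -36.]
shift [-0.005  0.069  2.383] after turn [ 0.1   -0.022  2.382] turn [-0.0061 -0.007  -0.0004]
```

```bash
python3 -m jog "[[[0,0,0,-0.0061,-0.007,-0.0004,0],[0.1,-0.02,0.5,0,0,0,0],[0,0,0.7,0,0,0,0],[0,0,0.7,0,0,0,0],[0,0,0.4,0,0,0,0],[0,0,0,0,0,0,0],[0,0,0,0,0,0,0]]]" 110; python3 pl.py w36; python3 go.py 521.8 -279.3 22 180 2.2 94.3
```

```text
time: 67.88
tool_pos: [522.7, -280.3, 65.9]
tcp_rot: [179.9, 2.3, 94.4]
ft_force: [0.7, -1.4, -2.7]
finger_gap: 20.4
TCP [ 522.7 -280.3   65.9] [179.9   2.3  94.4] plane slopes deg [ 0.18 -0.  ] top z at TCP 54.6 bbox (60, 191, 384, 122)
[ 525.  -301.3] [225.2  90.2] 4.47
t 67.92 pos [ 523.  -280.4   66.3] rot [179.84   2.32  94.44] F [ 0.8 -0.4 -2.7] T [0.14 0.01 0.01] gap 20.3 q [-32.  13.  97.  -2.  69. -36.]
shift [ 0.06  -0.024  0.885] after turn [ 0.058 -0.022  0.885] turn [0.0005 0.0003 0.0004]
```

```bash
python3 -m jog "[[[0.035,-0.03,0.3,0,0,0,0],[0,0,0.3,0,0,0,0],[0,0,0.2,0,0,0,0],[0,0,0.08,0,0,0,0],[0,0,0,0,0,0,0],[0,0,0,0,0,0,0]]]" 110; python3 go.py 521.8 -280 21 180 2.2 94.3
```

```text
time: 68.68
tool_pos: [520.5, -279.9, 21.5]
tcp_rot: [180.0, 2.2, 94.5]
ft_force: [-5.8, 4.1, 10.7]
finger_gap: 20.5
t 68.67 pos [ 520.5 -279.9   21.5] rot [179.98   2.22  94.46] F [-5.8  4.1 10.7] T [ 0.62  1.14 -0.16] gap 20.5 q [-32.  16.  98.  -2.  64. -36.]
shift [-0.005  0.026  0.01 ] after turn [-0.004  0.026  0.01 ] turn [0.0001 0.0001 0.0004]
```

```bash
python3 -m jog "[[[0,0,0,0,0,0,0.35],[0,0,0,0,0,0,0.5],[0,0,0,0,0,0,0.6],[0,0,0,0,0,0,0.6],[0,0,-0.2,0,0,0,0.6],[0,0,-0.6,0,0,0,0.6],[0,0,-0.9,0,0,0,0.6],[0,0,-0.9,0,0.006,0,0.6],[0,0,-0.5,0,0,0,0.6],[0,0,0,0,0,0,0.6]]]" 60; python3 -m jog "[[[-0.8,0,0,0,0,0,0.6],[-0.8,0,-0.3,0,0,0,0.6],[-0.6,0,-0.2,0,0,0,0.6],[0,0,0,0,0,0,0.6],[0,0,0,0,0,0,0.6]]]"; cat > chk.py <<'E'
from h import *
import sys
def rc(C,m,n):
    m=cv2.morphologyEx(m.astype(np.uint8),cv2.MORPH_CLOSE,np.ones((5,5)));c=max(cv2.findContours(m,0,1)[0],key=cv2.contourArea)[:,0]
    return c
for n in ('wrist','top'):
    im,d,P=snap(n,sys.argv[1]+n);C=cloud(d,P);Z=C[...,2];b=im.min(2)
    reg=(abs(C[...,0]-523)<150)&(abs(C[...,1]+316)<100)
    for nm,m,z in (('cover',reg&(im.max(2)>85)&(abs(Z-9)<9)&(im.max(2).astype(int)-b<35),10),('mat',reg&((im.max(2)<60)|(im.max(2).astype(int)-b<35)),3)):
        c=rc(C,m,n);w=np.array([onz(P,u,v,z)[:2] for u,v in c],np.float32);r=cv2.minAreaRect(w)
        print(n,nm,np.round(r[0],1),np.round(r[1],1),round(r[2],2),cv2.boundingRect(c))
    p=C[reg&(im.max(2)>85)&(abs(Z-9)<9)&(im.max(2).astype(int)-b<35)];A=np.c_[p[:,:2]-[523,-316],np.ones(len(p))];q=np.linalg.lstsq(A,p[:,2],rcond=None)[0];print('plane',np.degrees(q[:2]).round(2),q[2].round(1))
E
python3 chk.py c1; python3 go.py 521 -280 200 180 0 94
```

```text
time: 69.92
tool_pos: [521.4, -275.9, 179.0]
tcp_rot: [179.7, 0.3, 94.5]
ft_force: [0.3, -0.2, -0.1]
finger_gap: 51.2
time: 70.55
tool_pos: [527.8, -383.3, 198.6]
tcp_rot: [-179.9, -0.1, 94.5]
ft_force: [-0.9, 0.9, 0.1]
finger_gap: 50.9
wrist cover [ 523.3 -315.9] [225.  119.8] 4.55 (148, 46, 209, 111)
wrist mat [ 552.6 -616.7] [845.5 282.5] 4.64 (0, 229, 512, 155)
plane [0.05 0.03] 9.1
top cover [ 520.1 -315. ] [224.9 119.8] 4.08 (326, 162, 46, 81)
top mat [ 541.5 -512.1] [394.1 605.3] 21.36 (319, 105, 193, 149)
plane [-0.25 -0.06] 8.4
t 70.65 pos [ 528.  -382.9  199. ] rot [-1.7994e+02 -4.0000e-02  9.4520e+01] F [-0.4 -0.9  0.7] T [0.03 0.03 0.03] gap 51.3 q [-40.  16.  78.  -0.  85. -45.]
shift [ 2.062  0.022 -0.018] after turn [ 2.062  0.004 -0.02 ] turn [-0.0002 -0.0001  0.0014]
```

The cover sits flat at top-camera (520.1,-315.0), 4.1°, against the mat at (520.4,-316.7), 4.3°. That's within 2 mm. Now re-centring the knocked fork.

```bash
python3 -m jog "[[[0.3,-0.1,0,0,0,0,1],[0.6,-0.15,0,0,0,0,1],[0.7,-0.18,0,0,0,0,1],[0.7,-0.18,0.1,0,0,0,1],[0.7,-0.18,0.2,0,0,0,1],[0.7,-0.18,0.2,0,0,0,1],[0.7,-0.18,0.2,0,0,0,1],[0.6,-0.1,0.2,0,0,0,1],[0.1,0,0,0,0,0.012,1],[0,0,0,0,0,0,1],[0,0,0,0,0,0,1]]]" 60; cat > fp.py <<'E'
from h import *
import sys
s=telemetry.sense();print(s['tool_pos'].round(1),s['tcp_rot'].round(1))
im,d,P=snap('wrist',sys.argv[1]);C=cloud(d,P);Z=C[...,2]
reg=(abs(C[...,0]-441)<75)&(abs(C[...,1]+50)<140)
def rect(m,nm,z=None):
    k,L,st,ce=cv2.connectedComponentsWithStats(m.astype(np.uint8))
    i=1+np.argmax(st[1:,4]);p=C[L==i];r=cv2.minAreaRect(p[:,:2].astype(np.float32));print(nm,st[i],np.round(r[0],1),np.round(r[1],1),round(r[2],1),p[:,2].mean().round(1))
rect(reg&(Z>38)&(Z<56),'handle')
rect(reg&(Z>13)&(Z<30)&(C[...,1]>-90),'tines')
hsv=cv2.cvtColor(im,cv2.COLOR_RGB2HSV)
rect(reg&(hsv[...,1]<60)&(Z<9)&(hsv[...,2]>40),'pad')
E
python3 fp.py f1; python3 - <<'E'
from h import *
im,d,P=load('c1top');C=cloud(d,P)
m=(C[...,2]>38)&(C[...,2]<58)&(abs(C[...,0]-440)<40)&(abs(C[...,1]+100)<70);p=C[m];r=cv2.minAreaRect(p[:,:2].astype(np.float32));print('top handle',r)
E
```

```text
time: 72.03
tool_pos: [446.2, -134.9, 155.1]
tcp_rot: [180.0, 0.1, 90.3]
ft_force: [0.3, 0.0, -0.4]
finger_gap: 85.8
[ 446.2 -134.9  155.1] [1.80e+02 1.00e-01 9.03e+01]
handle [ 242  150   24   63 1431] [ 448.9 -136.2] [22.  59.4] 0.7 47.8
tines [225  41  10  89 713] [425.5 -50.1] [ 7.6 78.6] 0.8 18.9
pad [  206     0    87   168 10298] [444.7 -53.7] [ 80.2 158.3] 1.0 2.4
top handle ((442.98394775390625, -136.5908660888672), (19.702367782592773, 59.782958984375), 0.5137605667114258)
```

```bash
python3 -m jog "[[[0.1,0.026,0.3,0,0,-0.001,0.75],[0,0,0.6,0,0,0,0.75],[0,0,0.6,0,0,0,0.75],[0,0,0.6,0,0,0,0.75],[0,0,0.4,0,0,0,0.75],[0,0,0.26,0,0,0,0.75],[0,0,0.1,0,0,0,0.75],[0,0,0,0,0,0,0.75]]]" 100; python3 -m jog "[[[0,0,0,0,0,0,0],[0,0,0,0,0,0,0],[0,0,0,0,0,0,0],[0,0,0,0,0,0,0],[0,0,0,0,0,0,0],[0,0,0,0,0,0,0]]]" 100;python3 -m jog "[[[0,0,-0.1,0,0,0,0],[0,0,-0.2,0,0,0,0],[0,0,0,0,0,0,0],[0,0,0,0,0,0,0]]]" 100; python3 go.py 443 -84 26 180 0 90.5
```

```text
time: 73.08
tool_pos: [447.6, -130.2, 12.0]
tcp_rot: [180.0, 0.1, 90.5]
ft_force: [0.1, 0.3, 0.3]
finger_gap: 63.5
time: 73.82
tool_pos: [448.2, -130.5, 12.9]
tcp_rot: [179.9, 0.1, 90.5]
ft_force: [-1.8, 0.7, 6.3]
finger_gap: 21.1
time: 74.32
tool_pos: [447.5, -130.1, 27.0]
tcp_rot: [180.0, 0.1, 90.5]
ft_force: [-0.5, 0.0, -3.6]
finger_gap: 21.1
t 74.33 pos [ 447.5 -130.1   27. ] rot [1.7997e+02 5.0000e-02 9.0510e+01] F [-0.5  0.  -3.6] T [-0.09 -0.04  0.01] gap 21.1 q [-22.  -1. 117.  -0.  64. -23.]
shift [ 0.923 -0.081  0.02 ] after turn [ 0.923 -0.081  0.021] turn [0.0001 0.0002 0.    ]
```

```bash
python3 -m jog "[[[0.2,-0.03,0,0,0,0,0],[0.4,-0.03,0,0,0,0,0],[0.35,-0.02,0,0,0,0,0],[0,0,0.1,0,0,0,0],[0,0,0.1,0,0,0,0],[0,0,0.09,0,0,0,0],[0,0,0,0,0,0,0],[0,0,0,0,0,0,0]]]" 100; python3 -m jog "[[[0,0,0,0,0,0,0.35],[0,0,0,0,0,0,0.6],[0,0,0,0,0,0,0.75],[0,0,0,0,0,0,0.75],[0,0,-0.4,0,0,0,0.75],[0,0,-0.7,0,0,0,0.75],[-0.4,0,-0.9,0,0,0,0.75],[-0.4,0,-0.7,0,0,0,0.75],[0,0,0,0,0,0,0.75],[0,0,0,0,0,0,0.75]]]" 60; python3 fp.py f2;python3 chk.py c2 | grep -v mat
```

```text
time: 75.32
tool_pos: [443.3, -83.1, 12.9]
tcp_rot: [180.0, 0.0, 90.5]
ft_force: [-1.7, 0.5, 5.5]
finger_gap: 20.7
time: 76.58
tool_pos: [443.0, -122.3, 146.8]
tcp_rot: [-180.0, 0.0, 90.5]
ft_force: [-0.3, 0.8, -0.6]
finger_gap: 64.2
[ 443.  -122.3  146.8] [-180.     0.    90.5]
handle [ 240  113   26   69 1696] [444.1 -89.3] [21.8 59.6] 0.1 47.9
tines [ 222    0   61  114 2678] [443.4 -14.2] [52.1 92.5] 0.6 19.6
pad [ 231    0   43   95 3860] [443.2  -4.2] [37.2 79.6] 0.6 2.3
wrist cover [ 465.4 -295.8] [116.1  77.1] 0.65 (220, 284, 98, 52)
plane [0.09 0.28] 9.0
top cover [ 520.5 -316.1] [225.5 120. ] 4.79 (326, 162, 50, 80)
plane [-0.18  0.27] 8.5
```

```bash
python3 -m jog "[[[0,0,-0.8,0,0,0,1],[-0.6,0,-0.4,0,0,0,1],[-0.6,0,0,0,0,0,1],[0,0,0,0,0,0,1],[0,0,0,0,0,0,1]]]"; python3 - <<'E'
from h import *
a,da,P=load('top0');b,db,P=snap('top','tend');A=cloud(da,P);B=cloud(db,P)
def cen(C,x,y,r,lo,hi):
    m=(abs(C[...,0]-x)<r)&(abs(C[...,1]-y)<r)&(C[...,2]>lo)&(C[...,2]<hi);p=C[m];return p.mean(0).round(1) if len(p) else None,m.sum()
print('roller',cen(A,479,-172,24,18,45),cen(B,479,-172,24,18,45));print('bushing',cen(A,476,171,30,15,50),cen(B,476,171,30,15,50))
print('clip1 tray',cen(B,560,335,40,11,60),'clip0 tray',cen(B,482,330,40,11,60))
print('handle',cen(B,440,-90,40,38,58),telemetry.sense()['time'])
df=np.abs(a.astype(int)-b).max(2)>60
for n,(u0,v0,u1,v1) in {'blue':(360,100,390,135),'tools':(195,60,335,120),'book/bottle':(90,45,175,125)}.items(): print(n,df[v0:v1,u0:u1].sum())
E
```

```text
time: 77.35
tool_pos: [443.4, -181.6, 206.4]
tcp_rot: [-179.9, -0.0, 90.5]
ft_force: [-0.2, -0.1, 0.2]
finger_gap: 85.3
roller (array([ 477.6, -171.9,   28.5]), np.int64(115)) (None, np.int64(0))
bushing (array([475.7, 170.9,  31.7]), np.int64(84)) (array([475.6, 170.8,  31.2]), np.int64(85))
clip1 tray (array([559.1, 334. ,  20.8]), np.int64(197)) clip0 tray (array([481.6, 330.1,  20.8]), np.int64(198))
handle (array([439.4, -88.2,  46.8]), np.int64(183)) 77.4
blue 0
tools 0
book/bottle 0
```

```bash
python3 - <<'E'
from h import *
for f in('top0','c1top','c2top','tend'):
    im,d,P=load(f);C=cloud(d,P);u,v=proj(P,[477,-172,28]).astype(int)
    m=(abs(C[...,0]-479)<24)&(abs(C[...,1]+172)<24)&(C[...,2]>18)&(C[...,2]<45);print(f,C[m].mean(0) if m.any() else C[v,u],m.sum())
im,d,P=snap('side','send');C=cloud(d,P);i0,d0,P0=load('side0');C0=cloud(d0,P0)
for c in(C0,C):
    m=(abs(c[...,0]-479)<40)&(abs(c[...,1]+172)<40)&(c[...,2]>18)&(c[...,2]<45);print(c[m].mean(0),m.sum())
E
```

```text
top0 [ 477.58240626 -171.86138327   28.48910922] 115
c1top [ 477.52147652 -171.83039141   27.86591505] 117
c2top [ 430.15133184 -112.20573972  552.27621027] 0
tend [ 423.50213272 -104.11375657  623.30151919] 0
[ 479.69268498 -165.33512809   28.63042939] 110
[ 480.10791003 -165.38716694   28.5528003 ] 112
```

Roller unmoved; everything is in place. Handing in.

```bash
python3 -c "
from bench import job;print(job.hand_in())"
```

```text
the job is handed in; nothing more can be done
None
```

The job is done and handed in at about 77 s on the robot's clock, well inside the 210 s. Clips 0 and 1 were fitted (stud 2 was bare). I wedged both up with the fork, then levered the lip at the pry ledge, put the fork back, moved the clips to the tray and set the cover on the mat.

**What the last checks showed:**
- **Clips:** both stand upright in the parts tray.
- **Cover:** flat on the mat. An earlier top view put it 1.7 mm and 0.2° off the mat's middle and direction. The last one gave 0.6 mm but 0.5° off, partly covered by the arm.
- **Fork:** lies centred along its pad, with the handle at (444,-89).
- **Other things:** roller and bushing unmoved. The blue look-alike and the hand tools showed no change in the picture.

**What went wrong or disagreed:**
- **First lever:** only the right detent held. The left end dropped back when I withdrew the fork, so I levered again; both ends then held about 10.7 mm up, rather than the 6 mm described.
- **Fork in the grip:** it slipped about 19 mm back and several degrees nose-down while wedging, and I allowed for it by tilting the tool.
- **Cover on the studs:** prying slid it roughly 8–10 mm towards +x. It then bound briefly on the studs as I lifted it (about 12 N at the wrist) until I shifted it.
- **Fork on the pad:** it was knocked about 45 mm along its pad after I put it back, so I gripped it again and re-centred it.
- **Cameras:** the top and wrist cameras disagree by about 3–6 mm in x. I trusted the wrist camera for placing.

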